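Square up a stack of plates in the corner of a tote

TASK

The oiled aluminium plates in the small grey carrying tote lie in an untidy stack. Pick the tote up by its handle, clear of the bench, and tip it towards the corner where its rim is cut low until all three plates have slid home into that corner, squared up one on another with their edges against both walls; finish while still holding the tote in the air, still and tipped that way, so that I can count them. Don't touch the plates with the gripper, keep them in the tote, and leave the other things on the bench alone.

Things in the scene. Friction and masses are not known exactly. Their poses are not given: they have to be found in the camera images.
- tote: open grey plastic tote, 160 (own x) x 116 mm (y), walls 42 mm high and 4 thick, floor 4 thick, 0.22 to 0.37 kg empty; origin at the centre of its underside, z up. Both walls that meet at its (-x, -y) corner, the low corner, are cut down to 27 mm for 48 mm; the other corners are full height. A wooden handle bar runs along y over the middle, on two steel uprights
- tote_handle (a point): middle of the handle bar, 90 mm above the tote's underside on its own z axis, axes as the tote's. The bar is 14 mm thick (tote's x), 20 mm high (80 to 100 mm above the underside), 116 mm long (y), free all round: pinch it across the 14 mm; 60 to 80 N of squeeze keeps the tote from swinging in the fingers
- low_corner (a point): inner bottom corner at the low corner, on the floor's upper face: 76 mm to -x, 54 mm to -y, 4 mm up from the tote's origin. The stack slides from about 3 to 4 degrees of tip, but its upper plates pin the lowest once they reach a wall: it needs some 20 degrees towards that wall. So tip about 30, rather more towards the one wall, then the other, then the corner. A plate at home has its centre 50 mm to -x and 35 mm to -y of the tote's middle
- low_corner_foot (a point): outer bottom corner of the tote at the low corner: 80 mm to -x and 58 mm to -y of the tote's origin; it is the tote's lowest point when tipped that way
- plate_0: one of three equal bare aluminium plates, 52 x 38 x 5 mm (own x, y, z), 35 g, lightly oiled and slippery, lying in the tote in one loose untidy stack; origin at the centre of its underside; its z stays up, its x starts within 0.6 rad of the tote's x. The lowest of the stack, on the tote's floor.
- plate_1: one of three equal bare aluminium plates, 52 x 38 x 5 mm (own x, y, z), 35 g, lightly oiled and slippery, lying in the tote in one loose untidy stack; origin at the centre of its underside; its z stays up, its x starts within 0.6 rad of the tote's x. The middle one.
- plate_2: one of three equal bare aluminium plates, 52 x 38 x 5 mm (own x, y, z), 35 g, lightly oiled and slippery, lying in the tote in one loose untidy stack; origin at the centre of its underside; its z stays up, its x starts within 0.6 rad of the tote's x. The top one.
- sanding_block: bystander: black sanding block, 66 x 122 x 35 mm, origin at the centre of its underside
- masking_tape: bystander: roll of masking tape lying flat, 96 mm across, 25 mm high, origin at the centre of its underside. (Behind the work a plain wall runs along the bench at 45 degrees, nearest to the base, 0.69 m from its axis, at 45 degrees right of straight ahead: keep the wrist clear of it when tipping)
- wood_block: bystander: plain wooden block, 50 x 110 x 38 mm, origin at the centre of its underside
- cream_plug_0: bystander: cream cup-shaped plug, 61 mm across, 35 mm high, origin at the centre of its underside. (The big cream moulding left of the robot is fixed, up to 0.4 m high, its snout 0.19 m left of the base axis: an arm whose shoulder sticks out to its left cannot turn its base left of about 38 degrees right of straight ahead. The work lies right of that.)

How it is judged:
By the outcome, as a careful person would: the job done as asked, in the order asked, and still so for the second after the job is handed in, while the arm keeps its last pose, push and grip.
It also fails if it takes over 37 s, if anything falls off the work surface, if the arm or the gripper's body presses on something with over 40 N, if the wrist force passes 120 N, or if a joint passes its speed limit or range.

ROBOT

A 6-joint arm with a two-finger parallel gripper is mounted at the origin on the work surface; the furniture and walls round the work are solid. World frame = base frame: x ahead of the robot, y to its left, z up, the work surface at z = 0. Lengths are in m, angles in rad, forces in N, time in s.
With the tool pointing down it reaches from about 0.375 to 0.9 m from the base axis. Payload 3.1 kg.
Tool frame: the origin (TCP) lies at the very end of the fingers, on their centre line; the grasp point (between the pads) lies 19 mm behind it (robot.hold_point_z is the z of the grasp point in the tool frame, in m); z points along the fingers, y is the direction in which the jaws open and shut (so a half turn about z gives the same grasp; the last joint's range is limited). The gripper opens to 87 mm and grips with 3 to 60 N. Pads are 19 mm wide; open, the fingers measure 117 mm over their backs; the gripper's body (75 mm by 190 mm) begins 51 mm behind the grasp point.
Start: joints at [-1.444, 0.527, 1.433, -0, 1.181, -0.178], TCP at [0.188, -0.596, 0.223] pointing down, gripper open.
Joint ranges: [-3.08, 3.08], [-0.75, 2.2], [0.22, 2.44], [-1.43, 4.57], [0, 2.65], [-2.85, 2.85]. Speed limits (rad/s): [2.79, 2.79, 3.14, 3.14, 3.14, 3.14].

INTERFACE

Orientations are given as a unit quaternion [x, y, z, w].
In Python, from rig import robot, viewer, spotter gives the robot as it stands.
- The arm moves only by the shell command python3 -m crank 'ROWS' [FORCE]. ROWS is text: rows parted by semicolons, each of 7 numbers parted by spaces: the turn, a rotation vector about the tool's x, y, z in units of 5 degrees (1.0 is 5 degrees), then the shift along the tool's x, y, z in units of 40 mm (1.0 is 40 mm), then the gripper's target within -1 to 1 (shut at 1, half-way at 0, fully open at -1). A call has 1 to 5 rows; each row shifts and turns the pose as measured when the row begins, along the tool's axes as they then stand; what a row does not reach is not made up. A row lasts 1/8 s, in which the tool goes at most 62.5 mm and 10.7 degrees, less where a joint would pass 70% of its speed; a pose out of reach is approached as far as the arm can. A call is refused whole if a number of a shift passes 1 or a number of a turn 1, either way. A call with a gripper value outside its range is refused whole. The fingers move at their own pace and stop on an object; FORCE is the grip in N (left out, the last holds). Time passes only in rows, so rows that do not move let the fingers close. It gives the time, the measured TCP pose, the force and the opening at its end, in the units of the state.
- robot.get_obs(): the state, without advancing time (a new reading comes with each control period).
- viewer.camera(name): name is "side" or "top"; returns a dict with "img" (384x512x3 uint8, red, green, blue), "camera_matrix" (3x3 intrinsics, pixels), "xyz" and "attitude" of the camera in the world. Camera axes: x right, y down, z forward; pixel columns grow to the right and rows downward; lengths in m; the calibration is good to about 2 mm. A picture is of the moment at which its call begins. There is no depth.
- robot.hand_in(): hands the job in, once; it reports no verdict.
Trained networks look in a picture, given as the dict that the camera call returned (one of the last four; its "shot" number tells which), for a name from the list of things; names that differ only in an ending like _2 or _b are one class to them, and where a whole thing is asked for, a point or a joint stands for the part that bears it (a point fixed in the world has none). Each returns a list of dicts, best first, with "score" (0 to 1); they miss things now and then, are a little off and sometimes report something else, mostly with a low value. They report only what shows in the picture. A call takes as long as a camera call.
- spotter.boxes_of(name, picture): "at" ([x, y, z] in m, in the coordinates of the camera as it stood for that picture, good to about 4 mm: the middle of the surface that is visible of it).
The state is a dict: "time": time; "q": joint angles; "joint_velocities": joint speeds; "joint_torque": joint torques, N m; "position": TCP position; "tool_rot": TCP orientation; "ft_force": force on the tool from outside, world axes, zero at the start; "moment": the same for the moment, N m; "grip_width": finger opening in m.
Only numpy, scipy, OpenCV 4.12 (cv2) and the standard library are available. Lean on these libraries where they do the work, as an engineer would, in place of code of your own. Each camera call takes 0.05 s, during which the arm holds its last target.

## Working session

There is one attempt and no reset: what is moved stays moved. The work goes in short steps, Python scripts to look and compute and a shell command to move; the robot and the scene stay as the last step left them, time stands still between calls to the robot, and variables do not carry over. Pictures are saved under pics/ and viewed, and the job is handed in when it is done.

```bash
ls; mkdir -p pics; python3 - <<'E'
from rig import robot, viewer, spotter
import cv2,json
print(robot.get_obs())
print(robot.hold_point_z)
for n in ["side","top"]:
    c=viewer.camera(n); cv2.imwrite(f"pics/a_{n}.png",c["img"][:,:,::-1])
    print(n,c["camera_matrix"],c["xyz"],c["attitude"],c["shot"])
    for t in ["tote","tote_handle","low_corner","plate_0","sanding_block","masking_tape","wood_block","cream_plug_0"]:
        print(t,spotter.boxes_of(t,c)[:3])
E
```

```text
pics
{'time': 0.0, 'q': array([-1.44347486e+00,  5.28477622e-01,  1.43391501e+00, -2.38652469e-06,
        1.18140363e+00, -1.78501176e-01]), 'joint_velocities': array([-0.00157408, -0.00062524, -0.00139629,  0.00018232,  0.00017097,
       -0.00275576]), 'joint_torque': array([ 4.77675821e-04, -4.40037096e+01, -1.76591957e+01,  6.32157968e-02,
        5.84287383e-02, -1.77955662e-04]), 'position': array([ 0.18810437, -0.59524166,  0.22156057]), 'tool_rot': array([ 9.88331157e-01,  1.52316483e-01,  2.70888084e-05, -1.10146976e-03]), 'ft_force': array([ 0.2844054 , -0.23430409,  0.20998441]), 'moment': array([ 0.00031955,  0.00336381, -0.01555843]), 'grip_width': 0.08697311938834071}
-0.0187
side [[365.97044699   0.         259.80781829]
 [  0.         365.97044699 187.36650392]
 [  0.           0.           1.        ]] [0.31595347 0.56458955 1.18391385] [-0.07205445  0.96198519 -0.26227194  0.02461877] 1
tote [{'at': [0.1134, -0.2268, 1.4862], 'score': 0.58}]
tote_handle [{'at': [0.1143, -0.2249, 1.4842], 'score': 0.88}]
low_corner [{'at': [0.1125, -0.226, 1.4812], 'score': 0.76}]
p
[... 526 characters left out ...]
      1.        ]] [ 0.36971746 -0.08068235  1.38065786] [-0.699091    0.71471697 -0.01283784  0.01693003] 2
tote [{'at': [0.3201, 0.0641, 1.3695], 'score': 0.81}]
tote_handle [{'at': [0.3174, 0.0636, 1.3727], 'score': 0.61}, {'at': [-0.0265, -0.0747, 1.3509], 'score': 0.19}]
low_corner [{'at': [0.3207, 0.0628, 1.3738], 'score': 0.68}]
plate_0 [{'at': [0.3547, 0.063, 1.3606], 'score': 0.54}]
sanding_block [{'at': [0.0782, 0.0268, 1.3449], 'score': 0.79}]
masking_tape [{'at': [0.1106, -0.1334, 1.3615], 'score': 0.74}]
wood_block [{'at': [-0.0262, -0.0756, 1.3479], 'score': 0.58}]
cream_plug_0 [{'at': [-0.3585, -0.1104, 1.3579], 'score': 0.71}, {'at': [-0.025, -0.0735, 1.3458], 'score': 0.34}]
```

View pics/a_side.png

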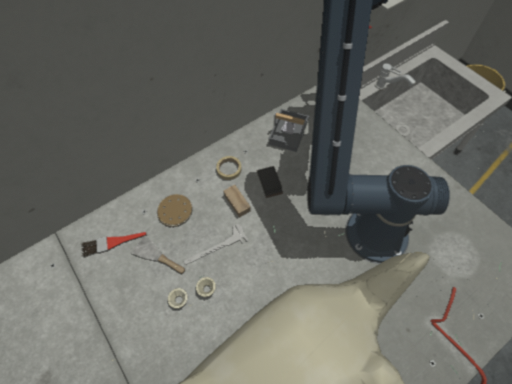

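View pics/a_top.png

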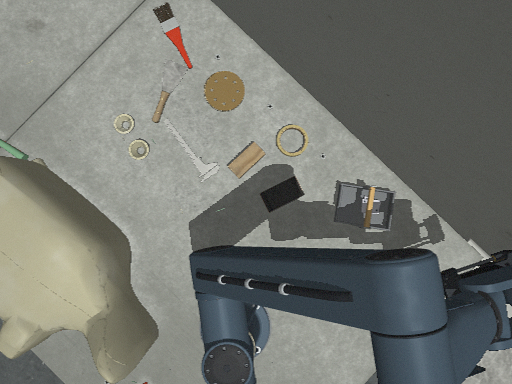

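```bash
python3 - <<'E'
import cv2
a=cv2.imread("pics/a_top.png"); b=cv2.imread("pics/a_side.png")
cv2.imwrite("pics/z_top.png",cv2.resize(a[150:260,290:440],None,fx=5,fy=5,interpolation=cv2.INTER_CUBIC))
cv2.imwrite("pics/z_side.png",cv2.resize(b[70:190,220:370],None,fx=5,fy=5,interpolation=cv2.INTER_CUBIC))
E
```

```text
(no output)
```

View pics/z_top.png

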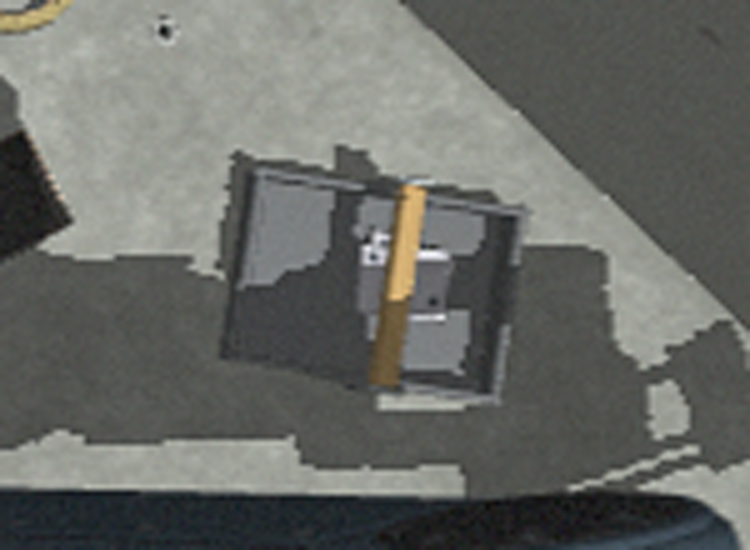

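View pics/z_side.png

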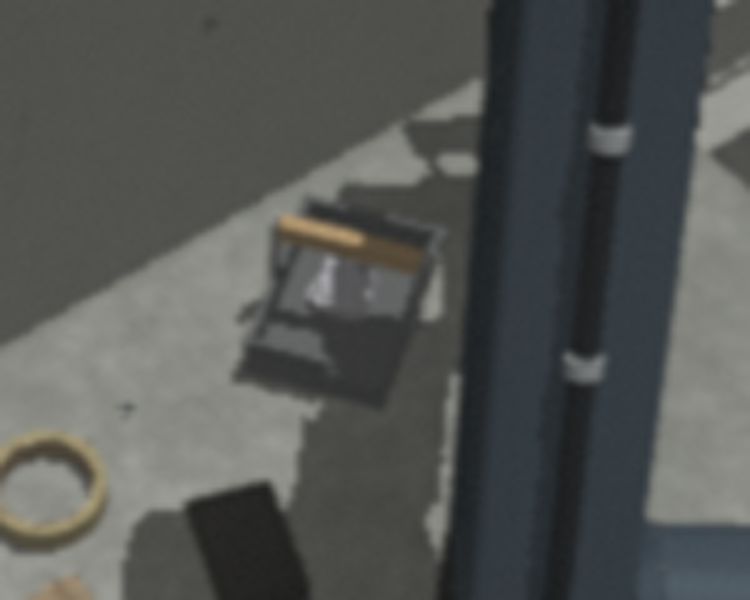

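```bash
cat > h.py <<'E'
from rig import robot, viewer, spotter
import numpy as np, cv2
from scipy.spatial.transform import Rotation as R
def cam(n): return viewer.camera(n)
def ray(c,uv,z):
    p=np.linalg.inv(np.array(c["camera_matrix"]))@[uv[0],uv[1],1]
    d=R.from_quat(c["attitude"]).apply(p); o=np.array(c["xyz"])
    return o+d*(z-o[2])/d[2]
def proj(c,P):
    P=np.atleast_2d(P); q=R.from_quat(c["attitude"]).inv().apply(P-np.array(c["xyz"]))
    q=q@np.array(c["camera_matrix"]).T
    return q[:,:2]/q[:,2:]
C={'top':dict(camera_matrix=[[449.84093407,0,256.18904402],[0,449.84093407,184.52276375],[0,0,1]],xyz=[0.36971746,-0.08068235,1.38065786],attitude=[-0.699091,0.71471697,-0.01283784,0.01693003]),
'side':dict(camera_matrix=[[365.97044699,0,259.80781829],[0,365.97044699,187.36650392],[0,0,1]],xyz=[0.31595347,0.56458955,1.18391385],attitude=[-0.07205445,0.96198519,-0.26227194,0.02461877])}
E
python3 - <<'E'
from h import *
t=C['top'];s=C['side']
zt=lambda u,v:(290+u/5,150+v/5); zs=lambda u,v:(220+u/5,70+v/5)
for n,c,z,pts in [('top',t,zt,[(250,168),(525,207),(498,402),(222,355)]),('side',s,zs,[(308,205),(440,230),(385,405),(240,375)])]:
    for p in pts: print(n,p,[ray(c,z(*p),h).round(4)[:2] for h in (.042,.027,0)])
for n,c,z,pts in [('top',t,zt,[(414,187),(384,384)]),('side',s,zs,[(282,222),(418,262)])]:
    print(n,[ray(c,z(*p),.1).round(4)[:2] for p in pts])
for u in [(210,0),(430,200),(400,165)]: print(ray(t,u,0),ray(t,u,.0))
for n in C:
  for nm,P in []: pass
# triangulate the handle ends
def tri(a,b):
    o1=np.array(t['xyz']);o2=np.array(s['xyz'])
    d1=ray(t,zt(*a),0)-o1;d2=ray(s,zs(*b),0)-o2
    A=np.c_[d1,-d2];l=np.linalg.lstsq(A,o2-o1,rcond=None)[0]
    p,q=o1+d1*l[0],o2+d2*l[1]; print('tri',(p+q)/2,np.linalg.norm(p-q))
tri((414,187),(282,222));tri((384,384),(418,262))
E
```

```text
top (250, 168) [array([ 0.4234, -0.3229]), array([ 0.424 , -0.3256]), array([ 0.4251, -0.3305])]
top (525, 207) [array([ 0.3966, -0.4854]), array([ 0.3969, -0.4899]), array([ 0.3974, -0.4981])]
top (498, 402) [array([ 0.2815, -0.4654]), array([ 0.2805, -0.4697]), array([ 0.2787, -0.4775])]
top (222, 355) [array([ 0.3128, -0.303 ]), array([ 0.3122, -0.3055]), array([ 0.311, -0.31 ])]
side (308, 205) [array([ 0.3953, -0.4748]), array([ 0.3964, -0.4884]), array([ 0.3983, -0.513 ])]
side (440, 230) [array([ 0.2853, -0.4633]), array([ 0.2849, -0.4768]), array([ 0.2842, -0.5011])]
side (385, 405) [array([ 0.312 , -0.2811]), array([ 0.312 , -0.2922]), array([ 0.3119, -0.3122])]
side (240, 375) [array([ 0.4263, -0.2935]), array([ 0.4278, -0.3047]), array([ 0.4304, -0.325 ])]
top [array([ 0.4082, -0.4053]), array([ 0.2969, -0.3846])]
side [array([ 0.4092, -0.4017]), array([ 0.3008, -0.3765])]
[1.00872829 0.0584224  0.        ] [1.00872829 0.0584224  0.        ]
[ 0.36874547 -0.60405698  0.        ] [ 0.36874547 -0.60405698  0.        ]
[ 0.47814556 -0.5162563   0.        ] [ 0.47814556 -0.5162563   0.        ]
tri [ 0.4090117  -0.40658582  0.0945488 ] 0.0013336940179016139
tri [ 0.2984221  -0.3872875   0.08796467] 0.004438646902521738
```

```bash
cat >> h.py <<'E'
def totelines(low=True):
    L=[]
    b=[(-80,-58),(80,-58),(80,58),(-80,58)]
    i=[(-76,-54),(76,-54),(76,54),(-76,54)]
    for B,zs in((b,(0,42)),(i,(4,42))):
        for z in zs:
            for k in range(4):
                p,q=B[k],B[(k+1)%4]
                L.append(((*p,z),(*q,z)))
    c=-80+48;d=-58+48
    if low:
        L+= [((-80,-58,27),(c,-58,27)),((c,-58,27),(c,-58,42)),((-80,-58,27),(-80,d,27)),((-80,d,27),(-80,d,42)),((-76,-54,27),(c,-54,27)),((-76,-54,27),(-76,d,27))]
    for x in(-7,7):
        for z in(80,100):L.append(((x,-58,z),(x,58,z)))
    return np.array(L)/1000.
def overlay(img,c,pos,Rm,off,f,col=(0,255,0),low=True,lines=None):
    L=totelines(low) if lines is None else lines
    for a,b in L:
        p=proj(c,np.array([Rm@a+pos,Rm@b+pos])); p=(p-np.array(off)+.5)*f-.5
        cv2.line(img,tuple(np.round(p[0]).astype(int).tolist()),tuple(np.round(p[1]).astype(int).tolist()),col,1,cv2.LINE_AA)
    return img
def crop(img,x0,y0,w,h,f,g=.6):
    z=cv2.resize(img[y0:y0+h,x0:x0+w],None,fx=f,fy=f,interpolation=cv2.INTER_CUBIC)
    return (255*(z/255.)**g).clip(0,255).astype(np.uint8)
E
python3 - <<'E'
from h import *
a=cv2.imread("pics/a_top.png"); b=cv2.imread("pics/a_side.png")
ang=np.arctan2(-.98,-.18)
Rm=R.from_euler('z',ang).as_matrix(); pos=np.array([.354,-.3965,0])
A=crop(a,325,170,80,70,10,.5);B=crop(b,262,105,52,50,11,.5)
cv2.imwrite("pics/b_top0.png",A);cv2.imwrite("pics/b_side0.png",B)
cv2.imwrite("pics/b_top1.png",overlay(A.copy(),C['top'],pos,Rm,(325,170),10))
cv2.imwrite("pics/b_side1.png",overlay(B.copy(),C['side'],pos,Rm,(262,105),11))
E
```

```text
(no output)
```

View pics/b_top0.png

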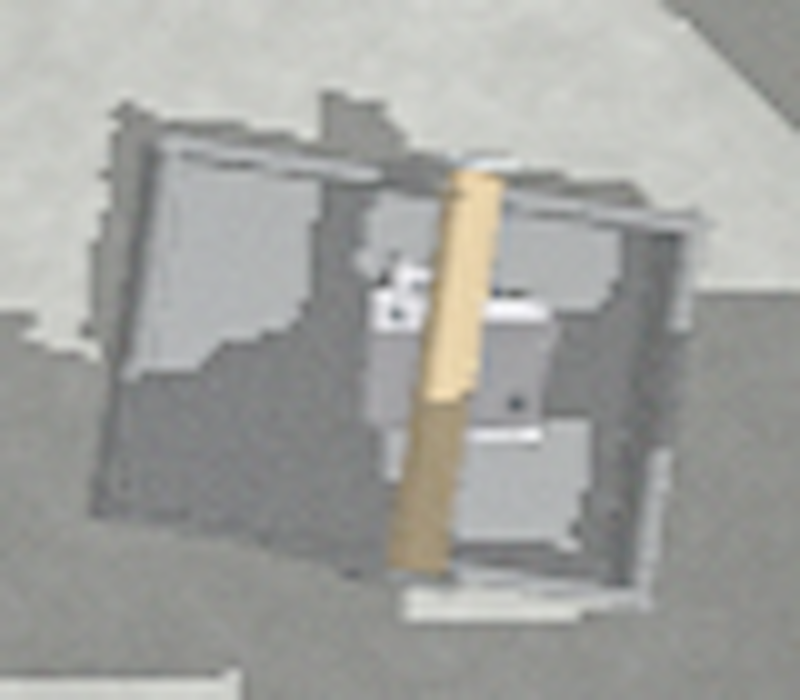

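View pics/b_top1.png

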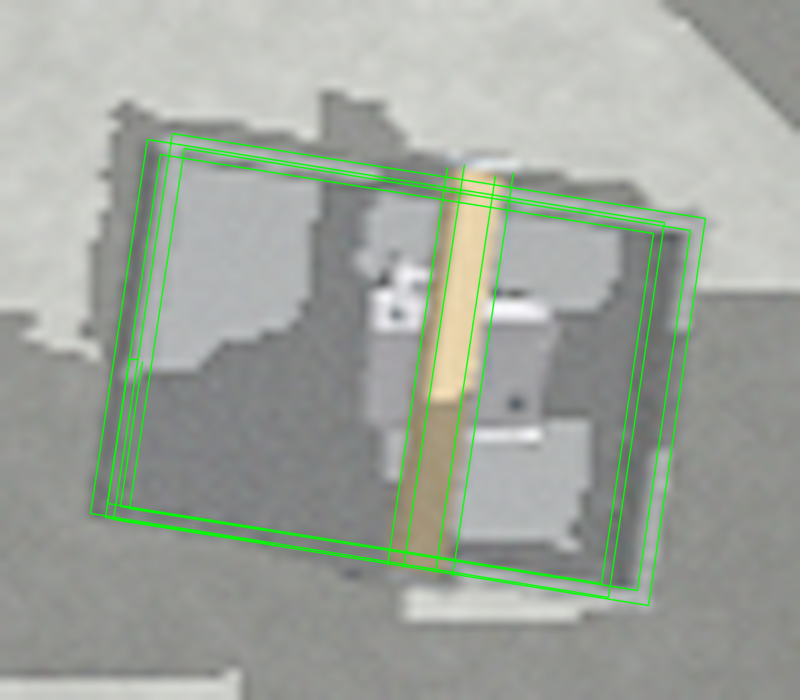

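View pics/b_side0.png

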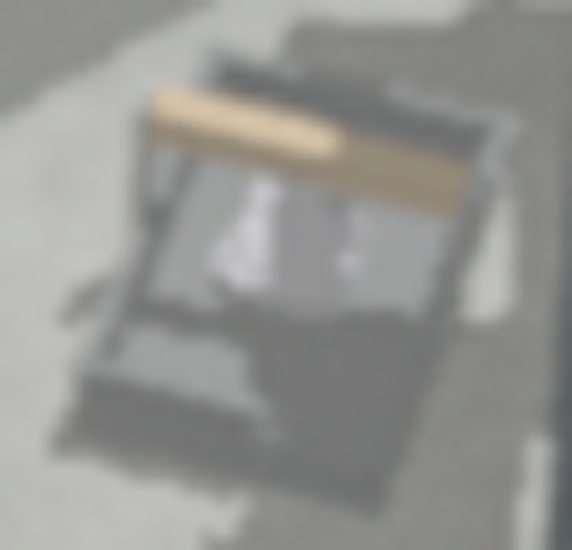

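View pics/b_side1.png

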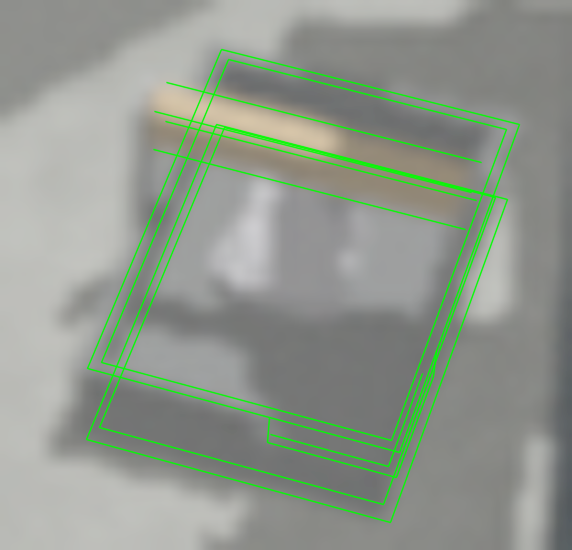

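```bash
cat >> h.py <<'E'
def plan(tp,tR,n,o=None):
    "rows (turn in 5deg, shift in 40mm) from the present pose to target in n even rows"
    o=o or robot.get_obs()
    p=np.array(o['position']);r=R.from_quat(o['tool_rot'])
    for k in range(n):
        m=n-k
        rv=(r.inv()*tR).as_rotvec()/m; d=r.inv().apply(np.array(tp)-p)/m
        print(np.round(np.degrees(rv)/5,2),np.round(d/.04,2))
        p=p+r.apply(d); r=r*R.from_rotvec(rv)
def st():
    o=robot.get_obs()
    print('t',o['time'],'q',np.round(o['q'],3),'p',np.round(o['position'],4),'f',np.round(o['ft_force'],1),'m',np.round(o['moment'],2),'w',round(o['grip_width'],4))
    return o
yaw=np.radians(-100.2); BAR=np.array([.354,-.397,.09])
xt=np.array([np.cos(yaw),np.sin(yaw),0]);yt=np.array([-np.sin(yaw),np.cos(yaw),0]);zt=np.array([0,0,1.])
# tool axes: z=-zt, y=xt, x = y cross z
RT0=R.from_matrix(np.c_[np.cross(xt,-zt),xt,-zt])
E
python3 - <<'E'
from h import *
st(); plan([.354,-.397,.16],RT0,8)
E
```

```text
t 0.9 q [-1.444  0.527  1.433  0.     1.181 -0.179] p [ 0.1882 -0.596   0.2226] f [ 0.6  0.2 -0.4] m [-0.01  0.03 -0.03] w 0.087
[ 0.   -0.    0.69] [ 0.68 -0.44  0.2 ]
[ 0.   -0.    0.69] [ 0.65 -0.48  0.2 ]
[ 0.   -0.    0.69] [ 0.62 -0.52  0.2 ]
[ 0.   -0.    0.69] [ 0.59 -0.55  0.2 ]
[ 0.   -0.    0.69] [ 0.56 -0.59  0.2 ]
[ 0.   -0.    0.69] [ 0.52 -0.62  0.2 ]
[ 0.   -0.    0.69] [ 0.48 -0.65  0.2 ]
[ 0.   -0.    0.69] [ 0.44 -0.68  0.2 ]
```

```bash
python3 -m crank '0 0 0.7 0.68 -0.44 0.1 -1; 0 0 0.7 0.65 -0.48 0.1 -1; 0 0 0.7 0.62 -0.52 0.1 -1; 0 0 0.7 0.6 -0.55 0.1 -1; 0 0 0.7 0.55 -0.6 0.1 -1' 60; python3 -c "
from h import *
st(); plan([.354,-.397,.16],RT0,4)"
```

```text
time: 1.52
position: [0.2935, -0.4715, 0.2024]
tool_rot: [1.0, -0.007, 0.0, 0.002]
ft_force: [0.9, -0.2, 0.3]
grip_width: 0.0867
t 1.525 q [-1.215e+00  4.580e-01  1.634e+00 -1.000e-03  1.046e+00  3.710e-01] p [ 0.2935 -0.4715  0.2024] f [ 0.9 -0.2  0.3] m [ 0.05  0.02 -0.03] w 0.0867
[ 0.01 -0.    0.47] [ 0.37 -0.47  0.26]
[ 0.01 -0.    0.47] [ 0.35 -0.49  0.26]
[ 0.01 -0.    0.47] [ 0.33 -0.5   0.26]
[ 0.01 -0.    0.47] [ 0.31 -0.51  0.26]
```

```bash
python3 -m crank '0 0 0.47 0.37 -0.47 0.26 -1; 0 0 0.47 0.35 -0.49 0.26 -1; 0 0 0.47 0.33 -0.5 0.26 -1; 0 0 0.47 0.31 -0.51 0.26 -1; 0 0 0 0 0 0 -1'; python3 - <<'E'
from h import *
st(); plan([.354,-.397,.16],RT0,1);plan([.354,-.397,.0713],RT0,4)
for n,b in (('top',(325,150,110,90)),('side',(250,80,90,90))):
    c=cam(n); f=5
    A=crop(np.ascontiguousarray(c['img'][:,:,::-1]),*b,f,.6); cv2.imwrite(f'pics/c_{n}.png',A)
E
```

```text
time: 2.15
position: [0.3572, -0.3934, 0.1601]
tool_rot: [0.996, -0.09, 0.001, 0.003]
ft_force: [0.5, -1.0, -0.6]
grip_width: 0.0871
t 2.15 q [-1.043  0.488  1.734 -0.002  0.914  0.709] p [ 0.3572 -0.3934  0.1601] f [ 0.5 -1.  -0.6] m [0.02 0.01 0.05] w 0.0871
[ 0.06 -0.03 -0.03] [-0.06  0.1   0.  ]
[ 0.01 -0.01 -0.01] [-0.02  0.02  0.55]
[ 0.01 -0.01 -0.01] [-0.02  0.02  0.55]
[ 0.01 -0.01 -0.01] [-0.02  0.02  0.55]
[ 0.01 -0.01 -0.01] [-0.02  0.03  0.55]
```

View pics/c_top.png

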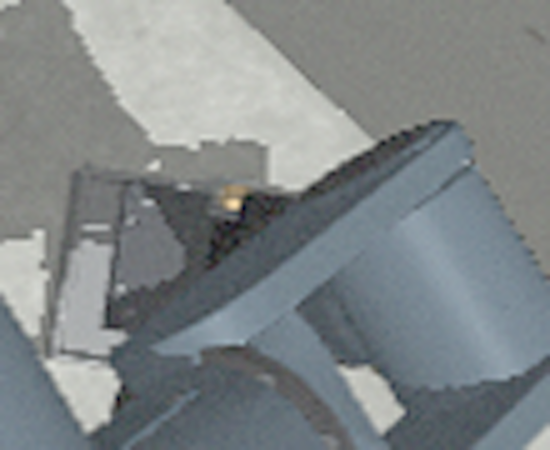

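View pics/c_side.png

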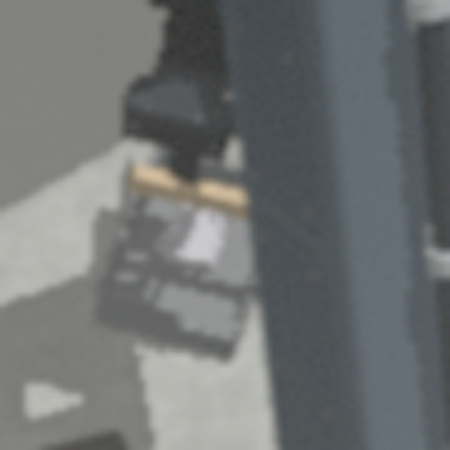

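```bash
python3 -m crank '0.05 -0.03 -0.03 -0.06 0.08 0.55 -1; 0 0 0 0 0.02 0.55 -1; 0 0 0 0 0 0.55 -1; 0 0 0 0 0 0.5 -1; 0 0 0 0 0 0 -1'; python3 - <<'E'
from h import *
st(); plan([.354,-.397,.0713],RT0,1)
E
```

```text
time: 2.88
position: [0.3533, -0.4098, 0.0766]
tool_rot: [0.996, -0.091, 0.004, 0.008]
ft_force: [0.3, -0.8, 0.0]
grip_width: 0.0871
t 2.875 q [-1.065  0.631  1.777 -0.004  0.718  0.692] p [ 0.3533 -0.4098  0.0766] f [ 0.3 -0.8  0. ] m [0.07 0.02 0.01] w 0.0871
[ 0.17 -0.1  -0.05] [-0.04 -0.32  0.13]
```

```bash
python3 -m crank '0.17 -0.1 -0.05 -0.04 -0.32 0.13 -1; 0 0 0 0 0 0 -1'; python3 - <<'E'
from h import *
st(); plan([.354,-.397,.0713],RT0,1)
E
```

```text
time: 3.12
position: [0.3541, -0.398, 0.0724]
tool_rot: [0.996, -0.089, 0.001, 0.001]
ft_force: [0.6, 0.6, 0.1]
grip_width: 0.0869
t 3.125 q [-1.054e+00  6.340e-01  1.789e+00  1.000e-03  7.170e-01  6.960e-01] p [ 0.3541 -0.398   0.0724] f [0.6 0.6 0.1] m [0.02 0.04 0.01] w 0.0869
[ 0.01 -0.02 -0.01] [-0.01 -0.02  0.03]
```

```bash
python3 -m crank '0 0 0 0 0 0 1; 0 0 0 0 0 0 1; 0 0 0 0 0 0 1; 0 0 0 0 0 0 1; 0 0 0 0 0 0 1' 60; python3 - <<'E'
from h import *
st()
for n,b in (('top',(325,150,110,90)),('side',(250,80,90,90))):
    c=cam(n); f=5
    A=crop(np.ascontiguousarray(c['img'][:,:,::-1]),*b,f,.6); cv2.imwrite(f'pics/d_{n}.png',A)
E
```

```text
time: 3.75
position: [0.355, -0.399, 0.0742]
tool_rot: [0.996, -0.089, 0.002, 0.002]
ft_force: [-1.0, 0.2, 0.2]
grip_width: 0.045
t 3.75 q [-1.053  0.631  1.787  0.     0.717  0.695] p [ 0.355  -0.399   0.0742] f [-1.   0.2  0.2] m [0.03 0.01 0.01] w 0.045
```

View pics/d_side.png

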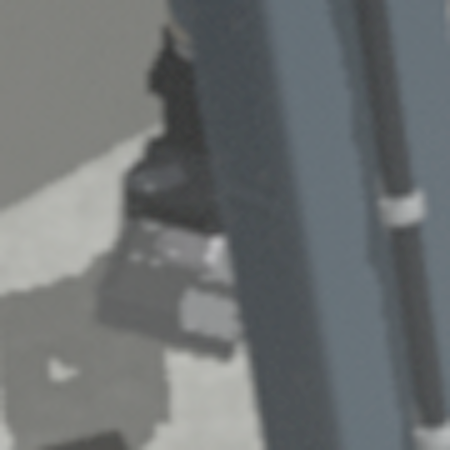

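Fingers are half-way shut; the low corner with its cut rim shows near pixel (240,340) of the crop. Let the fingers finish closing.

```bash
python3 -m crank '0 0 0 0 0 0 1; 0 0 0 0 0 0 1; 0 0 0 0 0 0 1; 0 0 0 0 0 0 1; 0 0 0 0 0 0 1' 60; python3 - <<'E'
from h import *
st()
E
```

```text
time: 4.47
position: [0.3548, -0.3986, 0.0739]
tool_rot: [0.996, -0.089, 0.001, 0.002]
ft_force: [0.6, -0.4, 0.0]
grip_width: 0.0131
t 4.475 q [-1.053e+00  6.320e-01  1.788e+00  1.000e-03  7.180e-01  6.950e-01] p [ 0.3548 -0.3986  0.0739] f [ 0.6 -0.4  0. ] m [0.12 0.04 0.03] w 0.0131
```

```bash
python3 -m crank '0 0 0 0 0 -0.1 1; 0 0 0 0 0 -0.3 1; 0 0 0 0 0 -0.5 1; 0 0 0 0 0 -0.5 1; 0 0 0 0 0 -0.5 1' 60; python3 - <<'E'
from h import *
st(); plan([.33,-.42,.22],RT0,4)
E
```

```text
time: 5.1
position: [0.353, -0.3956, 0.1509]
tool_rot: [0.996, -0.089, -0.001, -0.002]
ft_force: [-0.4, 0.2, -4.7]
grip_width: 0.0136
t 5.1 q [-1.053  0.504  1.738  0.     0.904  0.696] p [ 0.353  -0.3956  0.1509] f [-0.4  0.2 -4.7] m [0.07 0.01 0.02] w 0.0136
[-0.01  0.01 -0.  ] [-0.12  0.17 -0.43]
[-0.01  0.01 -0.  ] [-0.12  0.17 -0.43]
[-0.01  0.01 -0.  ] [-0.11  0.17 -0.43]
[-0.01  0.01 -0.  ] [-0.11  0.17 -0.43]
```

```bash
python3 -m crank '0 0 0 -0.15 0.2 -0.4 1; 0 0 0 -0.2 0.3 -0.5 1; 0 0 0 -0.2 0.3 -0.5 1; 0 0 0 -0.2 0.3 -0.4 1; 0 0 0 -0.1 0.2 -0.2 1'; python3 - <<'E'
from h import *
st(); plan([.30,-.46,.25],RT0,1)
for n in('top','side'):
    c=cam(n); A=np.ascontiguousarray(c['img'][:,:,::-1]); cv2.imwrite(f'pics/e_{n}.png',A)
E
```

```text
time: 5.72
position: [0.3088, -0.4396, 0.2365]
tool_rot: [0.996, -0.088, -0.001, -0.002]
ft_force: [0.1, -0.3, -3.4]
grip_width: 0.0136
t 5.725 q [-1.166  0.394  1.634 -0.     1.118  0.581] p [ 0.3088 -0.4396  0.2365] f [ 0.1 -0.3 -3.4] m [ 0.05  0.04 -0.01] w 0.0136
[-0.04  0.03  0.02] [-0.13  0.54 -0.34]
```

View pics/e_side.png

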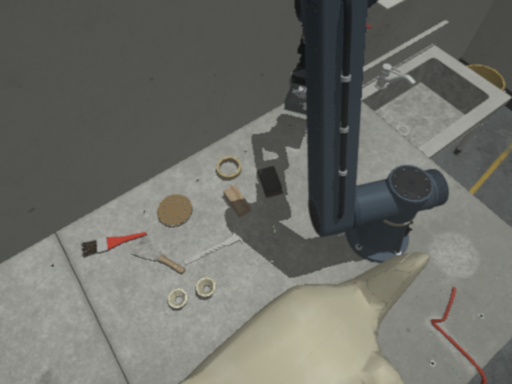

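View pics/e_top.png

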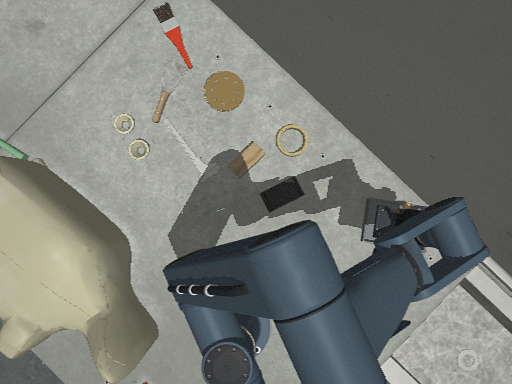

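```bash
cat >> h.py <<'E'
def RT(yawdeg,a=0,b=0):
    y=np.radians(yawdeg); x_=np.array([np.cos(y),np.sin(y),0]);z_=np.array([0,0,1.])
    return R.from_matrix(np.c_[np.cross(x_,-z_),x_,-z_])*R.from_rotvec(np.radians([-a,b,0]))
E
python3 -c "
from h import *
plan([.30,-.43,.25],RT(-10.5),20)"
```

```text
[-0.  -0.  -0.9] [-0.01 -0.01 -0.02]
[-0.  -0.  -0.9] [-0.01 -0.01 -0.02]
[-0.  -0.  -0.9] [-0.01 -0.01 -0.02]
[-0.  -0.  -0.9] [-0.01 -0.01 -0.02]
[-0.  -0.  -0.9] [-0.01 -0.01 -0.02]
[-0.  -0.  -0.9] [-0.01 -0.02 -0.02]
[-0.  -0.  -0.9] [-0.01 -0.02 -0.02]
[-0.  -0.  -0.9] [-0.01 -0.02 -0.02]
[-0.  -0.  -0.9] [-0.   -0.02 -0.02]
[-0.  -0.  -0.9] [-0.   -0.02 -0.02]
[-0.  -0.  -0.9] [-0.   -0.02 -0.02]
[-0.  -0.  -0.9] [-0.   -0.02 -0.02]
[-0.  -0.  -0.9] [ 0.   -0.02 -0.02]
[-0.  -0.  -0.9] [ 0.   -0.02 -0.02]
[-0.  -0.  -0.9] [ 0.   -0.02 -0.02]
[-0.  -0.  -0.9] [ 0.   -0.02 -0.02]
[-0.  -0.  -0.9] [ 0.01 -0.02 -0.02]
[-0.  -0.  -0.9] [ 0.01 -0.02 -0.02]
[-0.  -0.  -0.9] [ 0.01 -0.01 -0.02]
[-0.  -0.  -0.9] [ 0.01 -0.01 -0.02]
```

```bash
python3 -m crank '0 0 -0.5 0 0 -0.05 1; 0 0 -0.9 0 0 -0.05 1; 0 0 -0.9 0 0 -0.05 1; 0 0 -0.9 0 0 -0.05 1; 0 0 -0.9 0 0 -0.05 1';python3 -m crank '0 0 -0.9 0 0 -0.05 1; 0 0 -0.9 0 0 0 1; 0 0 -0.9 0 0 0 1; 0 0 -0.9 0 0 0 1; 0 0 -0.9 0 0 0 1'; python3 -c "
from h import *
st();plan([.30,-.43,.25],RT(-10.5),9)"
```

```text
time: 6.45
position: [0.3091, -0.4342, 0.2418]
tool_rot: [0.995, 0.096, -0.001, -0.008]
ft_force: [0.2, 0.1, -3.8]
grip_width: 0.0134
time: 7.08
position: [0.3095, -0.4276, 0.2387]
tool_rot: [0.955, 0.296, 0.0, -0.015]
ft_force: [0.2, -0.7, -3.7]
grip_width: 0.0134
t 7.075 q [-1.158  0.389  1.636  0.004  1.146 -0.191] p [ 0.3095 -0.4276  0.2387] f [ 0.2 -0.7 -3.7] m [-0.08 -0.02  0.05] w 0.0134
[-0.03 -0.03 -1.  ] [-0.03 -0.01 -0.03]
[-0.03 -0.03 -1.  ] [-0.02 -0.01 -0.03]
[-0.03 -0.03 -1.  ] [-0.02 -0.01 -0.03]
[-0.03 -0.03 -1.  ] [-0.02 -0.02 -0.03]
[-0.03 -0.03 -1.  ] [-0.02 -0.02 -0.03]
[-0.03 -0.03 -1.  ] [-0.02 -0.02 -0.03]
[-0.03 -0.03 -1.  ] [-0.02 -0.02 -0.03]
[-0.03 -0.03 -1.  ] [-0.02 -0.02 -0.03]
[-0.03 -0.03 -1.  ] [-0.01 -0.02 -0.03]
```

```bash
python3 -m crank '-0.1 -0.1 -0.9 0 0 -0.05 1; -0.1 -0.1 -0.9 0 0 -0.05 1; 0 0 -0.9 0 0 -0.05 1; 0 0 -0.9 0 0 -0.05 1; 0 0 -0.9 0 0 -0.05 1';python3 -m crank '-0.05 -0.05 -0.9 0 0 -0.05 1; 0 0 -0.9 0 0 -0.05 1; 0 0 -0.9 0 0 -0.05 1; 0 0 -0.9 0 0 0 1; 0 0 -0.4 0 0 0 1'; python3 - <<'E'
from h import *
st();plan([.30,-.43,.25],RT(-10.5),5)
for n in('top','side'):
    c=cam(n); A=np.ascontiguousarray(c['img'][:,:,::-1]); cv2.imwrite(f'pics/f_{n}.png',A[100:290,300:512] if n=='top' else A[0:150,230:430])
E
cd pics; python3 -c "
import cv2
a=[cv2.resize(cv2.imread(f'f_{n}.png'),(400,400),interpolation=2) for n in('top','side')]
cv2.imwrite('f2.png',cv2.hconcat(a))"
```

```text
time: 7.7
position: [0.3099, -0.4209, 0.2434]
tool_rot: [0.875, 0.484, -0.002, -0.011]
ft_force: [0.2, 0.2, -4.1]
grip_width: 0.0134
time: 8.32
position: [0.3104, -0.4148, 0.2447]
tool_rot: [0.773, 0.634, 0.001, -0.014]
ft_force: [0.3, 0.3, -4.0]
grip_width: 0.0131
t 8.325 q [-1.141  0.368  1.652 -0.006  1.15  -0.941] p [ 0.3104 -0.4148  0.2447] f [ 0.3  0.3 -4. ] m [-0.08 -0.08  0.02] w 0.0131
[-0.05 -0.04 -0.03] [-0.08 -0.04 -0.03]
[-0.05 -0.04 -0.03] [-0.08 -0.04 -0.03]
[-0.05 -0.04 -0.03] [-0.08 -0.04 -0.03]
[-0.05 -0.04 -0.03] [-0.08 -0.04 -0.03]
[-0.05 -0.04 -0.03] [-0.08 -0.04 -0.03]
```

View pics/f2.png

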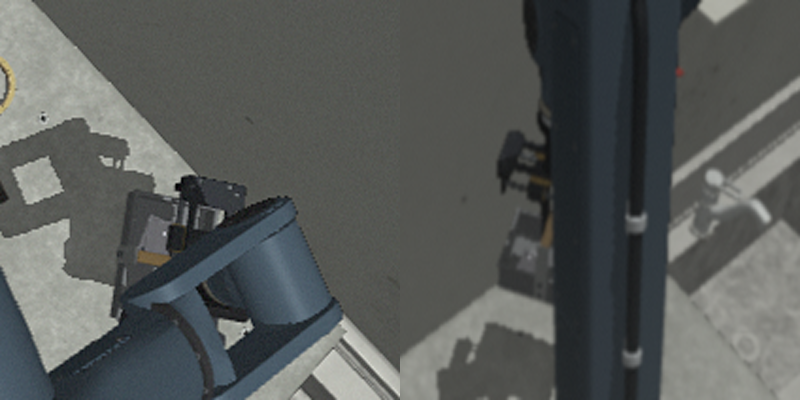

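```bash
python3 -m crank '-0.3 0 0 -0.1 -0.05 0 1; -0.45 0.1 0 -0.1 -0.05 0 1; -0.5 0.15 0 -0.1 -0.05 0 1; -0.5 0.2 0 0 0 0 1; -0.5 0.2 0 0 0 0 1'; python3 - <<'E'
from h import *
st();plan([.30,-.43,.25],RT(-10.5,27,10),8)
E
```

```text
time: 9.05
position: [0.3012, -0.4262, 0.2442]
tool_rot: [0.771, 0.629, 0.087, 0.047]
ft_force: [-0.8, 0.0, -4.4]
grip_width: 0.0134
t 9.05 q [-1.289  0.339  1.721  0.226  1.074 -1.196] p [ 0.3012 -0.4262  0.2442] f [-0.8  0.  -4.4] m [-0.04  0.14  0.08] w 0.0134
[-0.41  0.15 -0.03] [-0.01  0.   -0.02]
[-0.41  0.15 -0.03] [-0.01  0.   -0.02]
[-0.41  0.15 -0.03] [-0.01  0.   -0.02]
[-0.41  0.15 -0.03] [-0.01  0.   -0.02]
[-0.41  0.15 -0.03] [-0.01  0.   -0.02]
[-0.41  0.15 -0.03] [-0.01  0.01 -0.02]
[-0.41  0.15 -0.03] [-0.01  0.01 -0.02]
[-0.41  0.15 -0.03] [-0.01  0.01 -0.02]
```

```bash
cat >> h.py <<'E'
def snap(tag,f=5):
    o=robot.get_obs(); p=np.array(o['position']);r=R.from_quat(o['tool_rot'])
    M=r.as_matrix(); # tool x=tote y, tool y=tote x, tool z=-tote z
    Rt=np.c_[M[:,1],M[:,0],-M[:,2]]
    g=p-M[:,2]*.0187+M[:,2]*0.0
    pos=g-Rt[:,2]*.09
    tilt=Rt.T@np.array([0,0,1.]); print('tilt to -x',np.degrees(np.arcsin(tilt[0])).round(1),'to -y',np.degrees(np.arcsin(tilt[1])).round(1))
    outs=[]
    for n in('top','side'):
        c=cam(n); A=np.ascontiguousarray(c['img'][:,:,::-1])
        u=proj(c,[pos+Rt@np.array([0,0,.03])])[0]; W,H=76,76
        x0=int(np.clip(u[0]-W/2,0,512-W)); y0=int(np.clip(u[1]-H/2,0,384-H))
        Z=crop(A,x0,y0,W,H,f,.55); cv2.imwrite(f'pics/{tag}_{n}_raw.png',A)
        O=overlay(Z.copy(),c,pos,Rt,(x0,y0),f)
        outs.append(cv2.vconcat([Z,O])) if 0 else outs.append((Z,O))
    cv2.imwrite(f'pics/{tag}.png',cv2.vconcat([cv2.hconcat([outs[0][0],outs[1][0]]),cv2.hconcat([outs[0][1],outs[1][1]])])) if f*76*2<=600 else [cv2.imwrite(f'pics/{tag}_{k}.png',cv2.hconcat([a,b])) for k,(a,b) in zip(('top','side'),outs)]
    return pos,Rt
E
python3 -m crank '-0.5 0.15 0 0 0 0 1; -0.5 0.15 0 0 0 0 1; -0.45 0.15 0 0 0 0 1; -0.45 0.15 0 0 0 0 1; -0.45 0.15 0 0 0 0 1';python3 -m crank '-0.45 0.15 0 0 0 0 1; -0.45 0.15 0 0 0 0 1; 0 0 0 0 0 0 1'; python3 - <<'E'
from h import *
st();plan([.30,-.43,.25],RT(-10.5,27,10),2); snap('g')
E
```

```text
time: 9.68
position: [0.2974, -0.428, 0.2443]
tool_rot: [0.759, 0.617, 0.177, 0.108]
ft_force: [0.1, 1.3, -4.1]
grip_width: 0.0133
time: 10.05
position: [0.2944, -0.4295, 0.2439]
tool_rot: [0.753, 0.61, 0.209, 0.131]
ft_force: [-0.9, 0.3, -3.0]
grip_width: 0.0135
t 10.05 q [-1.486  0.345  1.825  0.577  1.068 -1.586] p [ 0.2944 -0.4295  0.2439] f [-0.9  0.3 -3. ] m [-0.06  0.6   0.02] w 0.0135
[ 0.03  0.14 -0.11] [ 0.02  0.1  -0.03]
[ 0.03  0.14 -0.11] [ 0.02  0.1  -0.03]
tilt to -x 26.9 to -y 8.9
```

View pics/g_top.png

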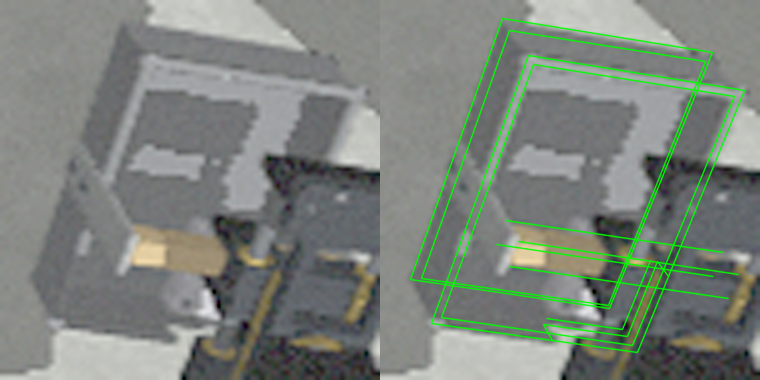

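View pics/g_side.png

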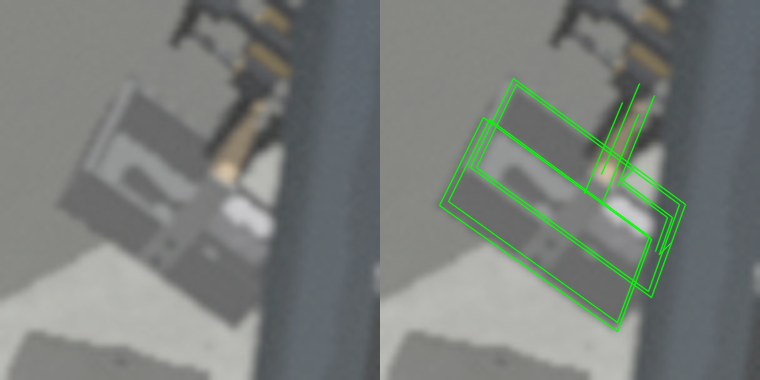

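```bash
python3 -c "
from h import *
plan([.32,-.41,.25],RT(-10.5,12,28),9)"
```

```text
[0.33 0.41 0.1 ] [0.07 0.06 0.02]
[0.33 0.41 0.1 ] [0.07 0.06 0.02]
[0.33 0.41 0.1 ] [0.07 0.06 0.02]
[0.33 0.41 0.1 ] [0.07 0.06 0.02]
[0.33 0.41 0.1 ] [0.07 0.06 0.03]
[0.33 0.41 0.1 ] [0.06 0.06 0.03]
[0.33 0.41 0.1 ] [0.06 0.06 0.03]
[0.33 0.41 0.1 ] [0.06 0.06 0.03]
[0.33 0.41 0.1 ] [0.06 0.06 0.03]
```

```bash
python3 -m crank '0.3 0.4 0.1 0.07 0.06 0.02 1; 0.35 0.45 0.1 0.07 0.06 0.02 1; 0.35 0.45 0.1 0.07 0.06 0.02 1; 0.35 0.45 0.1 0.07 0.06 0.02 1; 0.35 0.45 0.1 0.07 0.06 0.03 1';python3 -m crank '0.35 0.4 0.1 0.06 0.06 0.03 1; 0.35 0.4 0.1 0.06 0.06 0.03 1; 0.35 0.4 0.1 0.06 0.06 0.03 1; 0.3 0.4 0.1 0.06 0.06 0.03 1; 0 0 0 0 0 0 1'; python3 - <<'E'
from h import *
st();plan([.32,-.41,.25],RT(-10.5,12,28),2); snap('h')
E
```

```text
time: 10.78
position: [0.3101, -0.4183, 0.2495]
tool_rot: [0.75, 0.618, 0.234, 0.009]
ft_force: [-0.1, 0.8, -4.9]
grip_width: 0.013
time: 11.4
position: [0.3244, -0.4131, 0.2519]
tool_rot: [0.742, 0.619, 0.245, -0.081]
ft_force: [-0.5, 0.2, -4.1]
grip_width: 0.0136
t 11.4 q [-1.336  0.5    1.523  0.363  1.508 -1.251] p [ 0.3244 -0.4131  0.2519] f [-0.5  0.2 -4.1] m [-0.66  0.29 -0.02] w 0.0136
[-0.11  0.01 -0.01] [ 0.02 -0.07  0.02]
[-0.11  0.01 -0.01] [ 0.02 -0.07  0.02]
tilt to -x 10.5 to -y 27.7
```

View pics/h_top.png

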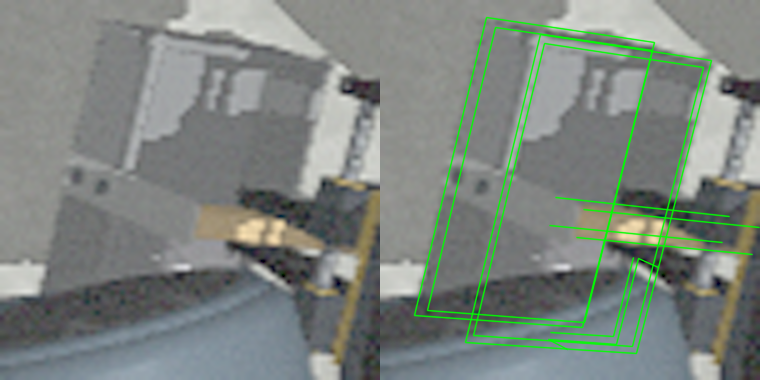

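View pics/h_side.png

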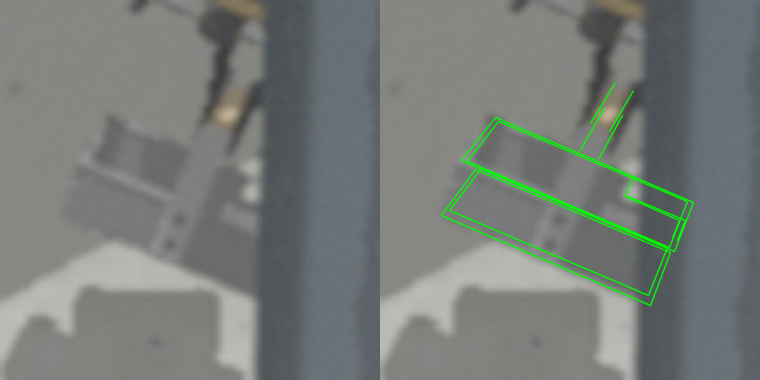

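```bash
python3 -c "
from h import *
plan([.34,-.40,.25],RT(-10.5,21,22),6)"
```

```text
[-0.32 -0.19 -0.09] [0.05 0.05 0.05]
[-0.32 -0.19 -0.09] [0.05 0.05 0.05]
[-0.32 -0.19 -0.09] [0.05 0.05 0.05]
[-0.32 -0.19 -0.09] [0.05 0.05 0.05]
[-0.32 -0.19 -0.09] [0.05 0.05 0.05]
[-0.32 -0.19 -0.09] [0.05 0.05 0.05]
```

```bash
python3 -m crank '-0.35 -0.2 -0.1 0.05 0.05 0.05 1; -0.35 -0.2 -0.1 0.05 0.05 0.05 1; -0.35 -0.2 -0.1 0.05 0.05 0.05 1; -0.35 -0.2 -0.1 0.05 0.05 0.05 1; -0.35 -0.2 -0.1 0.05 0.05 0.05 1';python3 -m crank '-0.3 -0.15 -0.1 0.05 0.05 0.05 1; 0 0 0 0 0 0 1; 0 0 0 0 0 0 1'; python3 - <<'E'
from h import *
st(); snap('i')
E
```

```text
time: 12.12
position: [0.3372, -0.4004, 0.2507]
tool_rot: [0.743, 0.617, 0.261, 0.014]
ft_force: [0.0, -0.4, -4.2]
grip_width: 0.0135
time: 12.5
position: [0.3399, -0.3975, 0.2506]
tool_rot: [0.741, 0.616, 0.264, 0.03]
ft_force: [-0.2, 0.4, -4.4]
grip_width: 0.0133
t 12.5 q [-1.375  0.416  1.695  0.518  1.291 -1.403] p [ 0.3399 -0.3975  0.2506] f [-0.2  0.4 -4.4] m [-0.45  0.5  -0.02] w 0.0133
tilt to -x 21.7 to -y 20.8
```

View pics/i_top.png

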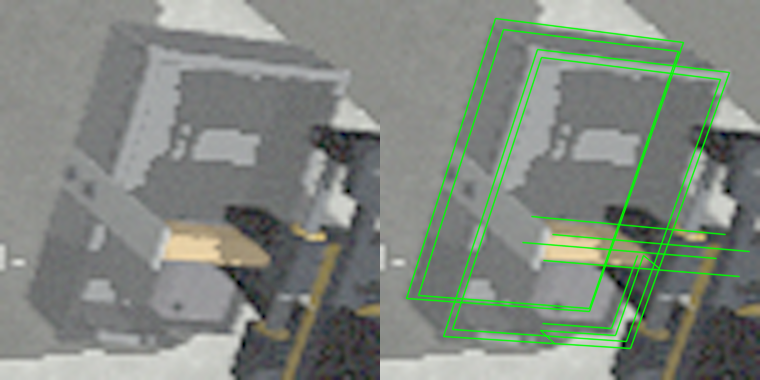

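View pics/i_side.png

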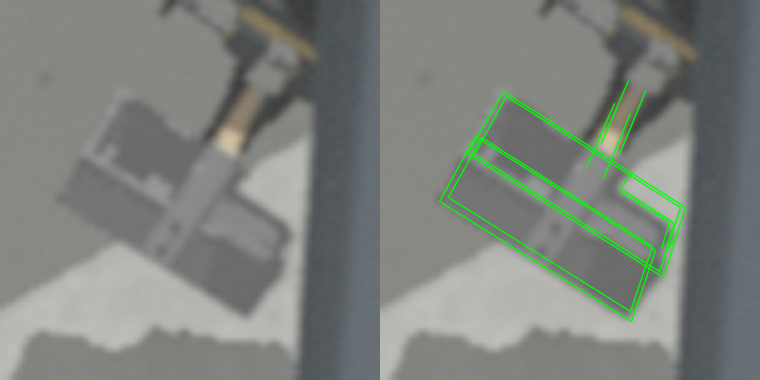

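```bash
cat >> h.py <<'E'
def plates():
    L=[]
    for z in(4,9,14,19):
        B=[(-76,-54),(-24,-54),(-24,-16),(-76,-16)]
        for k in range(4): L.append(((*B[k],z),(*B[(k+1)%4],z)))
    return np.array(L)/1000
def detail(tag,W=50,f=8,dp=(0,0,0),drot=(0,0,0)):
    o=robot.get_obs(); p=np.array(o['position']);M=R.from_quat(o['tool_rot']).as_matrix()
    Rt=np.c_[M[:,1],M[:,0],-M[:,2]]@R.from_rotvec(np.radians(drot)).as_matrix()
    g=p-M[:,2]*.0187
    pos=g-Rt[:,2]*.09+Rt@np.array(dp)
    for n in('top','side'):
        c=C[n]; A=cv2.imread(f'pics/{tag}_{n}_raw.png')
        u=proj(c,[pos+Rt@np.array([-.035,-.02,.015])])[0]
        x0=int(np.clip(u[0]-W/2,0,512-W)); y0=int(np.clip(u[1]-W/2,0,384-W))
        Z=crop(A,x0,y0,W,W,f,.5)
        O=overlay(Z.copy(),c,pos,Rt,(x0,y0),f); O=overlay(O,c,pos,Rt,(x0,y0),f,(0,0,255),lines=plates())
        cv2.imwrite(f'pics/{tag}_d_{n}.png',cv2.hconcat([Z,O]))
E
python3 -c "
from h import *
detail('i')"
```

```text
(no output)
```

View pics/i_d_top.png

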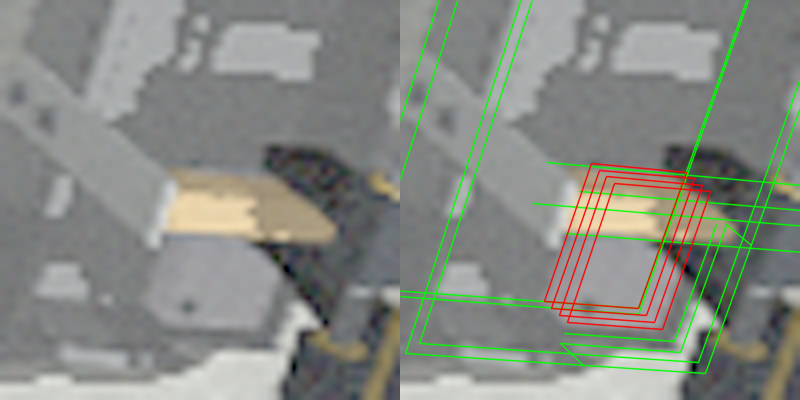

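View pics/i_d_side.png

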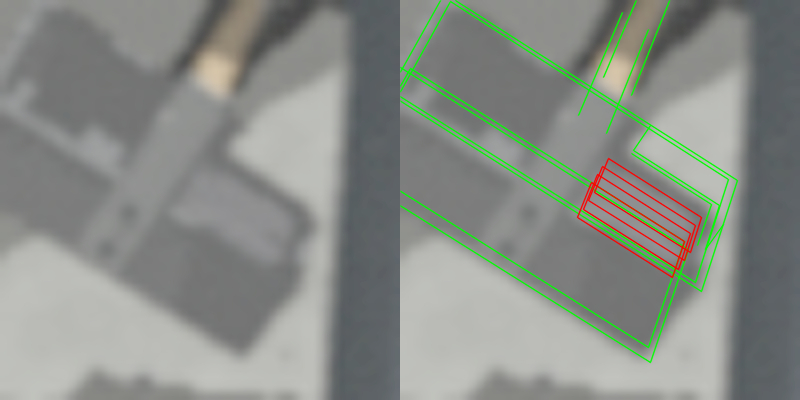

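```bash
python3 -c "
from h import *
plan([.345,-.395,.25],RT(-30,31,13),6)"
```

```text
[-0.46 -0.55  0.45] [0.01 0.02 0.01]
[-0.46 -0.55  0.45] [0.01 0.01 0.01]
[-0.46 -0.55  0.45] [0.01 0.01 0.01]
[-0.46 -0.55  0.45] [0.01 0.01 0.01]
[-0.46 -0.55  0.45] [0.02 0.01 0.01]
[-0.46 -0.55  0.45] [0.02 0.01 0.01]
```

```bash
python3 -m crank '-0.46 -0.55 0.45 0 0 0 1; -0.46 -0.55 0.45 0 0 0 1; -0.46 -0.55 0.45 0 0 0 1; -0.46 -0.55 0.45 0 0 0 1; -0.46 -0.55 0.45 0 0 0 1';python3 -m crank '-0.46 -0.55 0.45 0 0 0 1; 0 0 0 0 0 0 1; 0 0 0 0 0 0 1;0 0 0 0 0 0 1'; python3 - <<'E'
from h import *
st(); plan([.35,-.39,.25],RT(-45,13,31),9); snap('j')
E
```

```text
time: 13.22
position: [0.3406, -0.4001, 0.2503]
tool_rot: [0.819, 0.5, 0.235, 0.155]
ft_force: [-0.2, -0.0, -4.4]
grip_width: 0.0136
time: 13.72
position: [0.341, -0.3997, 0.2504]
tool_rot: [0.831, 0.475, 0.229, 0.178]
ft_force: [0.1, -0.5, -4.6]
grip_width: 0.0134
t 13.725 q [-1.411  0.284  1.964  0.771  0.864 -1.387] p [ 0.341  -0.3997  0.2504] f [ 0.1 -0.5 -4.6] m [0.09 0.77 0.06] w 0.0134
[0.26 0.26 0.43] [0.03 0.   0.01]
[0.26 0.26 0.43] [0.03 0.   0.01]
[0.26 0.26 0.43] [0.03 0.   0.01]
[0.26 0.26 0.43] [0.03 0.   0.01]
[0.26 0.26 0.43] [0.03 0.   0.02]
[0.26 0.26 0.43] [ 0.03 -0.    0.02]
[0.26 0.26 0.43] [ 0.03 -0.    0.02]
[0.26 0.26 0.43] [ 0.03 -0.    0.02]
[0.26 0.26 0.43] [ 0.03 -0.    0.02]
tilt to -x 30.9 to -y 12.2
```

View pics/j_side.png

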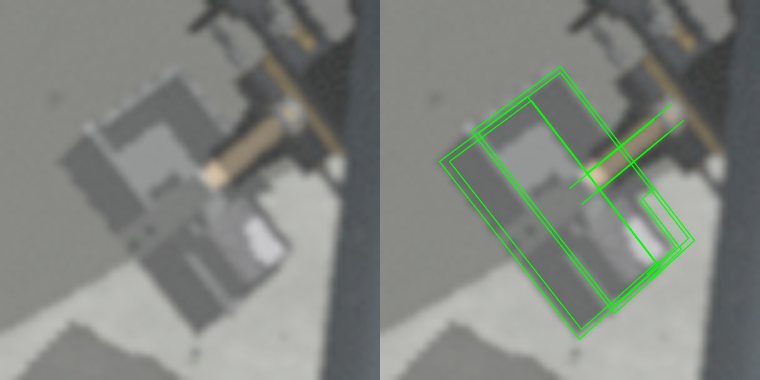

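View pics/j_top.png

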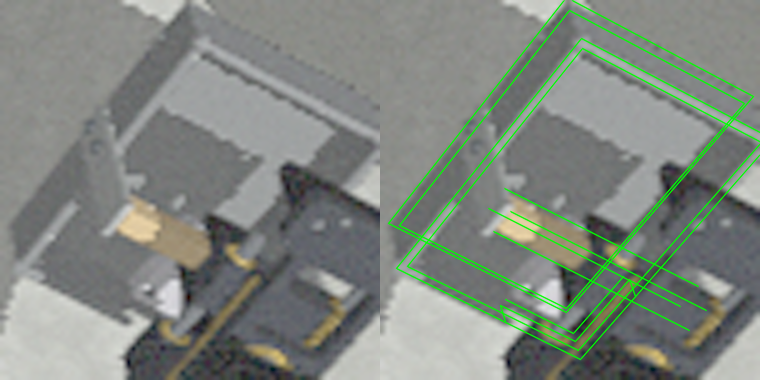

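```bash
python3 -m crank '0.26 0.26 0.43 0.03 0 0 1; 0.3 0.3 0.45 0.03 0 0 1; 0.3 0.3 0.45 0.03 0 0 1; 0.3 0.3 0.45 0.03 0 0 1; 0.3 0.3 0.45 0.03 0 0.02 1';python3 -m crank '0.26 0.26 0.43 0.03 0 0.02 1; 0.26 0.26 0.43 0.03 0 0.02 1; 0.26 0.26 0.43 0.03 0 0.02 1;0 0 0 0 0 0 1;0 0 0 0 0 0 1'; python3 - <<'E'
from h import *
st(); plan([.36,-.38,.25],RT(-60,22,22),7); snap('k')
E
```

```text
time: 14.45
position: [0.3442, -0.3959, 0.2514]
tool_rot: [0.867, 0.415, 0.267, 0.068]
ft_force: [0.1, -1.4, -3.4]
grip_width: 0.0134
time: 15.08
position: [0.3474, -0.3963, 0.2505]
tool_rot: [0.882, 0.376, 0.285, 0.009]
ft_force: [-1.3, -0.0, -4.6]
grip_width: 0.0134
t 15.075 q [-1.4    0.385  1.776  0.617  1.185 -0.933] p [ 0.3474 -0.3963  0.2505] f [-1.3 -0.  -4.6] m [-0.34  0.77 -0.02] w 0.0134
[-0.41 -0.36  0.31] [ 0.06 -0.01  0.04]
[-0.41 -0.36  0.31] [ 0.06 -0.02  0.03]
[-0.41 -0.36  0.31] [ 0.06 -0.02  0.03]
[-0.41 -0.36  0.31] [ 0.06 -0.02  0.03]
[-0.41 -0.36  0.31] [ 0.06 -0.02  0.03]
[-0.41 -0.36  0.31] [ 0.07 -0.03  0.02]
[-0.41 -0.36  0.31] [ 0.06 -0.03  0.02]
tilt to -x 13.3 to -y 29.7
```

View pics/k_side.png

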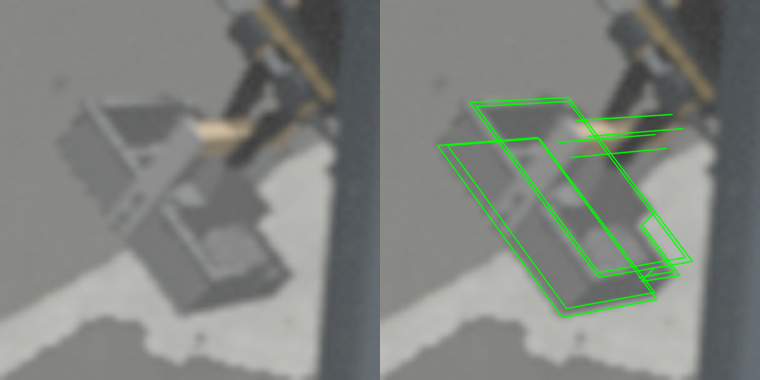

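```bash
python3 -c "
from h import *
plan([.36,-.38,.25],RT(-72,22,21),8)"
```

```text
[-0.48 -0.42  0.53] [ 0.05 -0.01  0.03]
[-0.48 -0.42  0.53] [ 0.06 -0.01  0.03]
[-0.48 -0.42  0.53] [ 0.06 -0.02  0.03]
[-0.48 -0.42  0.53] [ 0.06 -0.02  0.02]
[-0.48 -0.42  0.53] [ 0.06 -0.03  0.02]
[-0.48 -0.42  0.53] [ 0.05 -0.03  0.02]
[-0.48 -0.42  0.53] [ 0.05 -0.03  0.01]
[-0.48 -0.42  0.53] [ 0.05 -0.03  0.01]
```

```bash
python3 -m crank '-0.5 -0.42 0.53 0.05 0 0.03 1; -0.5 -0.42 0.53 0.05 -0.02 0.03 1; -0.5 -0.42 0.53 0.05 -0.02 0.03 1; -0.5 -0.42 0.53 0.05 -0.02 0.02 1; -0.5 -0.42 0.53 0.05 -0.02 0.02 1';python3 -m crank '-0.48 -0.42 0.53 0.05 -0.03 0.02 1; -0.48 -0.42 0.53 0.05 -0.03 0.02 1; -0.3 -0.25 0.3 0.05 -0.03 0.01 1;0 0 0 0 0 0 1;0 0 0 0 0 0 1'; python3 - <<'E'
from h import *
st(); snap('l'); detail('l')
E
```

```text
time: 15.8
position: [0.3545, -0.3865, 0.2502]
tool_rot: [0.936, 0.231, 0.241, 0.109]
ft_force: [0.4, 0.1, -4.3]
grip_width: 0.0136
time: 16.42
position: [0.3595, -0.3751, 0.2496]
tool_rot: [0.952, 0.155, 0.216, 0.155]
ft_force: [0.6, -0.1, -4.6]
grip_width: 0.0133
t 16.425 q [-1.248  0.22   2.036  0.692  0.604 -0.523] p [ 0.3595 -0.3751  0.2496] f [ 0.6 -0.1 -4.6] m [0.37 0.7  0.  ] w 0.0133
tilt to -x 21.2 to -y 21.3
```

View pics/l_d_side.png

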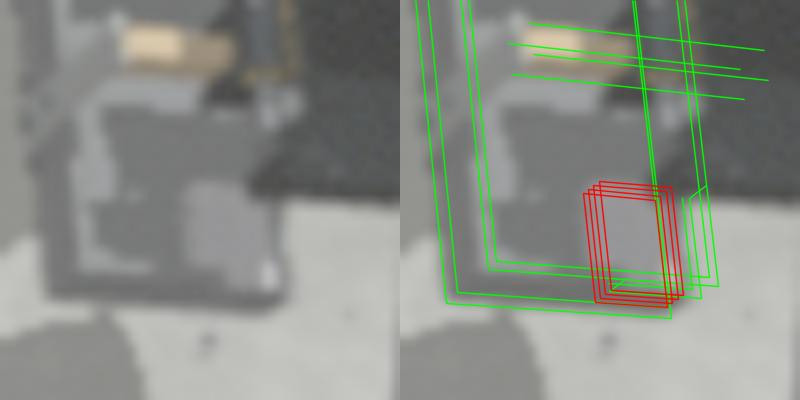

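View pics/l_top.png

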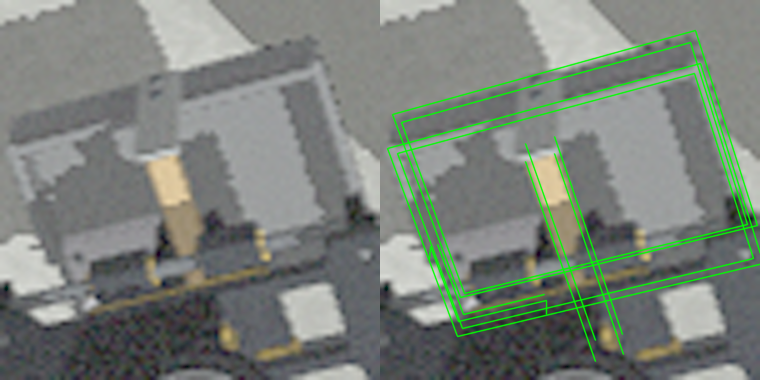

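```bash
python3 - <<'E'
from h import *
o=robot.get_obs(); M=R.from_quat(o['tool_rot']).as_matrix()
pos=np.array(o['position'])-M[:,2]*.0187+M[:,2]*.09
for n in C:
    A=cv2.imread(f'pics/l_{n}_raw.png'); u=proj(C[n],[pos])[0]; print(n,u)
    w=62 if n=='side' else 78; h=50 if n=='side' else 52
    x0,y0=int(u[0]-w/2),int(u[1]-h/2)-(4 if n=='side' else 0); print(x0,y0)
    Z=crop(A,x0,y0,w,h,10,.5)
    Z=cv2.createCLAHE(2.0,(4,4)).apply(cv2.cvtColor(Z,cv2.COLOR_BGR2GRAY)) if 0 else Z
    for k in range(0,w,10): cv2.putText(Z,str(x0+k),(k*10,10),0,.35,(0,0,255)); cv2.line(Z,(k*10,0),(k*10,4),(0,0,255))
    for k in range(0,h,10): cv2.putText(Z,str(y0+k),(0,k*10+4),0,.35,(0,0,255))
    cv2.imwrite(f'pics/l_big_{n}.png',Z)
E
```

```text
top [376.25696827 192.43640166]
337 166
side [281.40756732 100.63399021]
250 71
```

View pics/l_big_side.png

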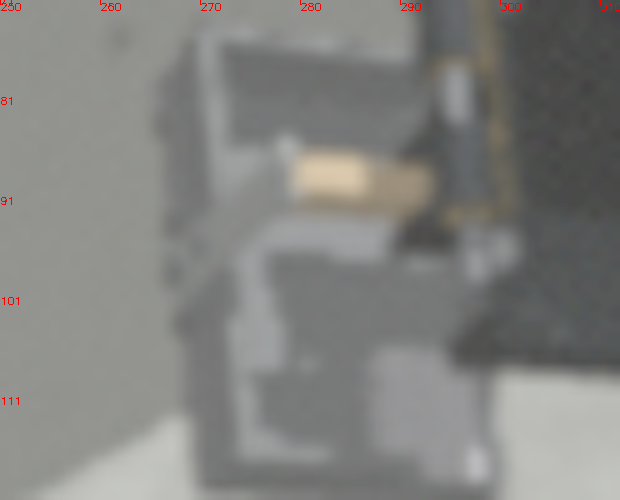

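View pics/l_big_top.png

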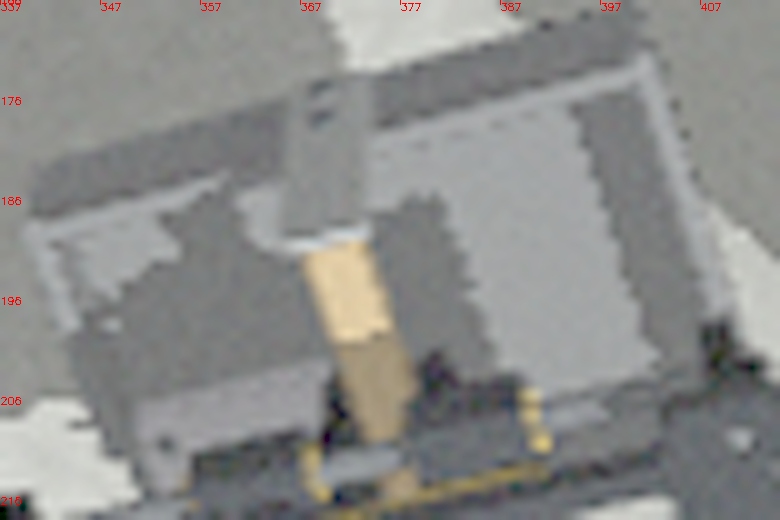

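```bash
cat > fit.py <<'E'
from h import *
from scipy.optimize import least_squares
o=robot.get_obs(); M=R.from_quat(o['tool_rot']).as_matrix()
R0=np.c_[M[:,1],M[:,0],-M[:,2]]; g=np.array(o['position'])-M[:,2]*.0187
off={'top':(337,166),'side':(250,71)}
P=[('top',(80,58,42),(650,50)),('top',(-80,58,42),(28,232)),('top',(80,58,0),(620,8)),('top',(-80,58,0),(45,168)),('top',(-7,58,100),(305,255)),('top',(7,58,100),(368,238)),
('side',(80,58,42),(203,33)),('side',(-80,58,0),(205,487)),('side',(0,58,100),(292,150)),('side',(80,58,0),(165,85)),('side',(-76,54,42),(242,455))]
def pose(x): 
    Rt=R0@R.from_rotvec(x[3:]).as_matrix(); return g-Rt[:,2]*.09+R0@x[:3],Rt
def res(x,full=False):
    pos,Rt=pose(x); r=[]
    for n,a,d in P:
        uv=(np.array(d)+.5)/10-.5+off[n]
        r.append(proj(C[n],[pos+Rt@(np.array(a)/1000.)])[0]-uv)
    if full:return np.array(r)
    return np.r_[np.ravel(r),x[:3]/.008,x[3:]/.05]
s=least_squares(res,np.zeros(6),loss='soft_l1'); x=s.x
print((x[:3]*1000).round(1),np.degrees(x[3:]).round(1)); print(res(x,True).round(1))
E
python3 fit.py
python3 - <<'E'
from fit import *
detail('l',dp=x[:3],drot=np.degrees(x[3:]),W=50,f=8)
pos,Rt=pose(x); print('low foot z',(pos+Rt@np.array([-.08,-.058,0]))[2], 'tilt',np.degrees(np.arcsin(Rt.T[:2,2])).round(1))
E
```

```text
[1.  0.2 1.1] [-1.3  1.3 -0.2]
[[ 0.3  0.9]
 [-0.2 -0. ]
 [ 2.  -1.1]
 [-1.1 -0.1]
 [ 0.2 -0.6]
 [-0.4 -0.4]
 [ 0.3 -0.4]
 [-0.1  1.3]
 [ 1.   1.5]
 [-0.6  0. ]
 [ 2.1 -1. ]]
[1.  0.2 1.1] [-1.3  1.3 -0.2]
[[ 0.3  0.9]
 [-0.2 -0. ]
 [ 2.  -1.1]
 [-1.1 -0.1]
 [ 0.2 -0.6]
 [-0.4 -0.4]
 [ 0.3 -0.4]
 [-0.1  1.3]
 [ 1.   1.5]
 [-0.6  0. ]
 [ 2.1 -1. ]]
low foot z 0.1409933588077915 tilt [19.9 20.1]
```

View pics/l_d_side.png

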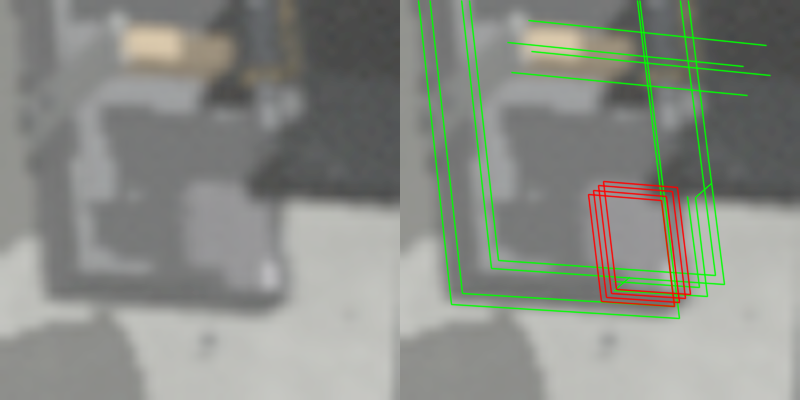

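View pics/l_d_top.png

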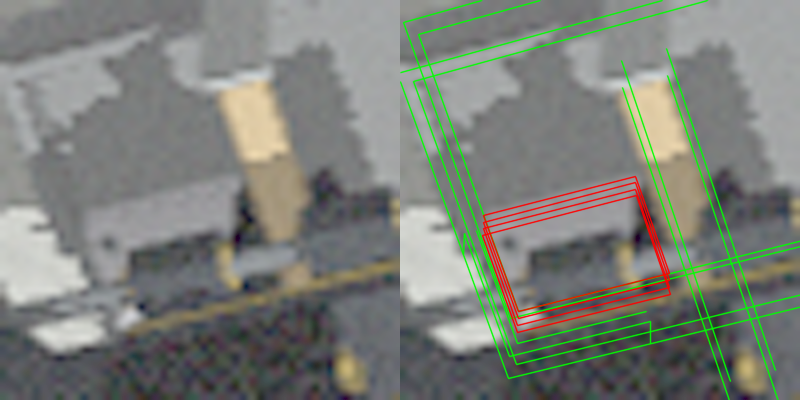

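```bash
python3 -c "
from h import *
plan([.37,-.36,.40],RT(-60,23,23),8)"
```

```text
[ 0.08  0.14 -0.25] [ 0.22  0.13 -0.4 ]
[ 0.08  0.14 -0.25] [ 0.22  0.14 -0.4 ]
[ 0.08  0.14 -0.25] [ 0.22  0.14 -0.4 ]
[ 0.08  0.14 -0.25] [ 0.22  0.14 -0.39]
[ 0.08  0.14 -0.25] [ 0.22  0.14 -0.39]
[ 0.08  0.14 -0.25] [ 0.23  0.14 -0.39]
[ 0.08  0.14 -0.25] [ 0.23  0.15 -0.39]
[ 0.08  0.14 -0.25] [ 0.23  0.15 -0.39]
```

```bash
python3 -m crank '0.05 0.1 -0.2 0.12 0.07 -0.2 1; 0.08 0.14 -0.25 0.22 0.14 -0.4 1; 0.08 0.14 -0.25 0.22 0.14 -0.4 1; 0.08 0.14 -0.25 0.22 0.14 -0.4 1; 0.08 0.14 -0.25 0.22 0.14 -0.4 1';python3 -m crank '0.08 0.14 -0.25 0.22 0.14 -0.4 1; 0.08 0.14 -0.25 0.22 0.14 -0.4 1; 0.08 0.14 -0.25 0.15 0.1 -0.25 1; 0 0 0 0.05 0 -0.1 1; 0 0 0 0 0 0 1'; python3 - <<'E'
from h import *
st(); snap('m'); detail('m',W=60,f=6)
E
```

```text
time: 17.15
position: [0.3644, -0.3669, 0.3379]
tool_rot: [0.938, 0.215, 0.232, 0.144]
ft_force: [-0.6, -0.6, -4.4]
grip_width: 0.0133
time: 17.77
position: [0.3649, -0.3607, 0.3975]
tool_rot: [0.927, 0.253, 0.241, 0.139]
ft_force: [0.5, 0.0, -4.3]
grip_width: 0.0134
t 17.775 q [-1.291  0.02   1.797  0.547  1.079 -0.457] p [ 0.3649 -0.3607  0.3975] f [ 0.5  0.  -4.3] m [ 0.16  0.78 -0.03] w 0.0134
tilt to -x 22.3 to -y 22.1
```

View pics/m_d_side.png

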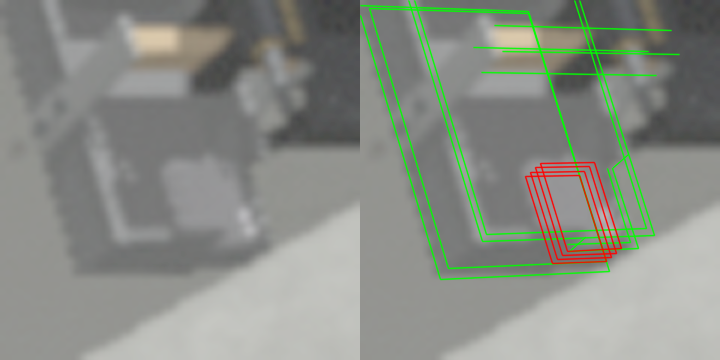

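View pics/m_d_top.png

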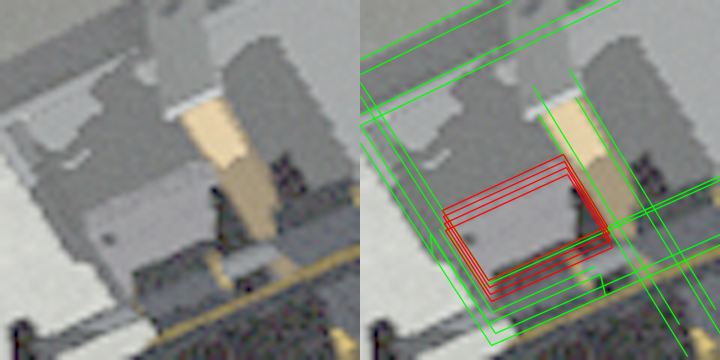

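```bash
python3 - <<'E'
from h import *
o=robot.get_obs(); M=R.from_quat(o['tool_rot']).as_matrix()
Rt=np.c_[M[:,1],M[:,0],-M[:,2]]
pos=np.array(o['position'])-M[:,2]*.0187-Rt[:,2]*.09
for n in C:
    A=cv2.imread(f'pics/m_{n}_raw.png'); u=proj(C[n],[pos+Rt@np.array([-.05,-.03,.01])])[0]
    w,h=36,30
    x0,y0=int(u[0]-w/2),int(u[1]-h/2); print(n,x0,y0)
    Z=A[y0:y0+h,x0:x0+w].astype(float); Z=np.clip((Z-40)*2,0,255).astype(np.uint8)
    Z=cv2.resize(Z,None,fx=20,fy=20,interpolation=cv2.INTER_NEAREST)
    cv2.imwrite(f'pics/m_near_{n}.png',Z)
E
```

```text
top 352 192
side 274 70
```

View pics/m_near_top.png

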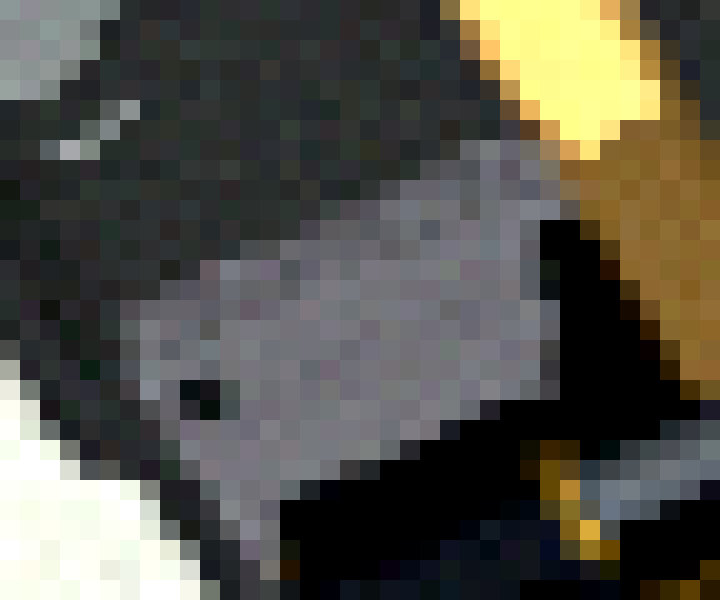

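View pics/m_near_side.png

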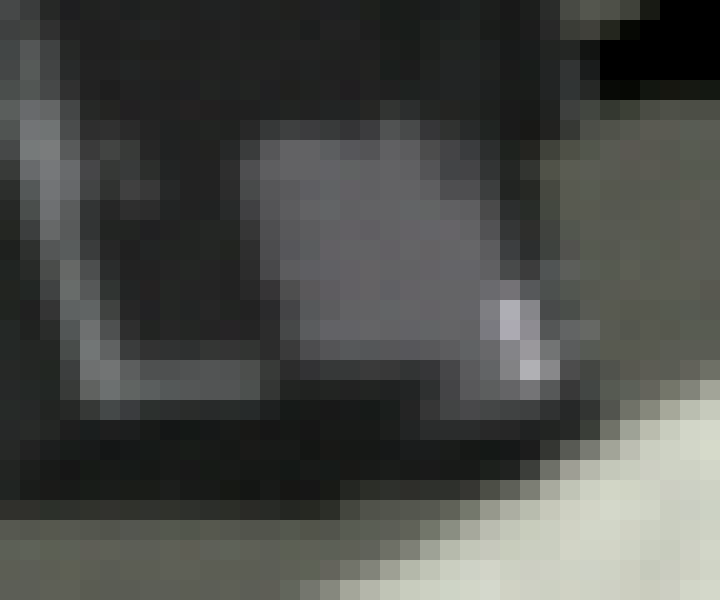

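```bash
python3 - <<'E'
from h import *
o=robot.get_obs(); M=R.from_quat(o['tool_rot']).as_matrix()
Rt=np.c_[M[:,1],M[:,0],-M[:,2]]
pos=np.array(o['position'])-M[:,2]*.0187-Rt[:,2]*.09
off={'top':(352,192),'side':(274,70)}
for n in C:
    print(n,'(near-crop px)')
    f=lambda p:(((proj(C[n],[pos+Rt@(np.array(p)/1000.)])[0]-off[n])+.5)*20-.5).round(0)
    for nm,(x,y) in {'-x+y':(-76,-16),'+x+y':(-24,-16),'+x-y':(-24,-54),'-x-y':(-76,-54)}.items():
        print(nm,*[f((x,y,z)) for z in (4,9,14,19)])
    for nm,p in {'foot':(-80,-58,0),'lowrim':(-80,-58,27),'notch -x wall end':(-80,-10,27),'+y bot':(-80,58,0),'+y rim in':(-76,54,42),'+y rim out':(-80,58,42)}.items(): print(nm,f(p))
E
```

```text
top (near-crop px)
-x+y [116. 301.] [119. 323.] [122. 345.] [124. 367.]
+x+y [518. 115.] [522. 137.] [527. 159.] [531. 181.]
+x-y [666. 355.] [671. 378.] [676. 400.] [681. 423.]
-x-y [266. 534.] [270. 557.] [273. 580.] [276. 603.]
foot [249. 554.]
lowrim [267. 679.]
notch -x wall end [ 73. 380.]
+y bot [-219. -173.]
+y rim in [-158.   17.]
+y rim out [-207.    6.]
side (near-crop px)
-x+y [341. 479.] [358. 465.] [375. 451.] [392. 436.]
+x+y [251. 189.] [268. 174.] [284. 159.] [301. 143.]
+x-y [431. 186.] [448. 171.] [465. 156.] [482. 141.]
-x-y [520. 471.] [538. 457.] [555. 443.] [573. 429.]
foot [532. 504.]
lowrim [626. 428.]
notch -x wall end [398. 437.]
+y bot [-32. 530.]
+y rim in [120. 381.]
+y rim out [107. 405.]
```

```bash
python3 -m crank '-0.4 -0.3 0 0 0 0 1; -0.45 -0.4 0 0 0 0 1; -0.45 -0.4 0 0 0 0 1; -0.3 -0.3 0 0 0 0 1; 0 0 0 0 0 0 1';python3 -m crank '0 0 0 0 0 0 1; 0 0 0 0 0 0 1'; python3 - <<'E'
from h import *
st(); snap('n'); plan([.365,-.36,.40],RT(-58,15,31),9)
E
```

```text
time: 18.5
position: [0.3641, -0.3576, 0.3919]
tool_rot: [0.929, 0.225, 0.2, 0.214]
ft_force: [0.4, -0.1, -4.1]
grip_width: 0.0133
time: 18.75
position: [0.364, -0.3575, 0.3911]
tool_rot: [0.93, 0.225, 0.2, 0.213]
ft_force: [0.1, -0.7, -4.4]
grip_width: 0.0134
t 18.75 q [-1.201 -0.033  1.882  0.45   0.843 -0.33 ] p [ 0.364  -0.3575  0.3911] f [ 0.1 -0.7 -4.4] m [ 0.4   0.63 -0.02] w 0.0134
tilt to -x 29.1 to -y 16.0
[0.35 0.34 0.04] [ 0.01  0.02 -0.02]
[0.35 0.34 0.04] [ 0.01  0.02 -0.02]
[0.35 0.34 0.04] [ 0.01  0.02 -0.02]
[0.35 0.34 0.04] [ 0.01  0.02 -0.02]
[0.35 0.34 0.04] [ 0.01  0.02 -0.02]
[0.35 0.34 0.04] [ 0.01  0.02 -0.02]
[0.35 0.34 0.04] [ 0.01  0.01 -0.02]
[0.35 0.34 0.04] [ 0.01  0.01 -0.02]
[0.35 0.34 0.04] [ 0.01  0.01 -0.02]
```

View pics/n_side.png

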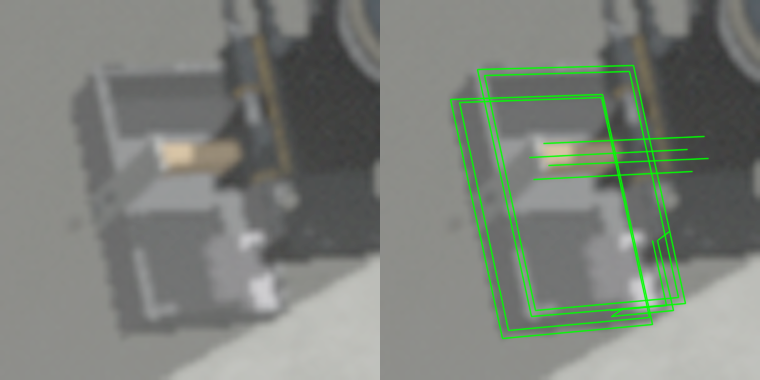

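```bash
python3 -m crank '0.3 0.3 0.04 0.01 0.02 -0.02 1; 0.38 0.37 0.04 0.01 0.02 -0.02 1; 0.38 0.37 0.04 0.01 0.02 -0.02 1; 0.38 0.37 0.04 0.01 0.02 -0.02 1; 0.38 0.37 0.04 0.01 0.02 -0.02 1';python3 -m crank '0.38 0.37 0.04 0.01 0.02 -0.02 1; 0.38 0.37 0.04 0.01 0.02 -0.02 1; 0.35 0.34 0.04 0 0 0 1; 0.3 0.3 0 0 0 0 1; 0 0 0 0 0 0 1';python3 -m crank '0 0 0 0 0 0 1; 0 0 0 0 0 0 1'; python3 - <<'E'
from h import *
st(); snap('p'); plan([.365,-.36,.40],RT(-60,23,23),5)
E
```

```text
time: 19.48
position: [0.3645, -0.3606, 0.3977]
tool_rot: [0.927, 0.249, 0.255, 0.118]
ft_force: [-0.1, -0.6, -4.0]
grip_width: 0.0133
time: 20.1
position: [0.3633, -0.3682, 0.4006]
tool_rot: [0.917, 0.265, 0.294, 0.048]
ft_force: [0.0, -0.6, -3.6]
grip_width: 0.0135
time: 20.35
position: [0.3631, -0.3686, 0.4007]
tool_rot: [0.917, 0.265, 0.293, 0.049]
ft_force: [0.1, 0.2, -3.6]
grip_width: 0.0134
t 20.35 q [-1.373  0.113  1.704  0.623  1.322 -0.523] p [ 0.3631 -0.3686  0.4007] f [ 0.1  0.2 -3.6] m [-0.08  0.81  0.02] w 0.0134
tilt to -x 14.2 to -y 30.8
[-0.34 -0.34 -0.05] [ 0.03 -0.03  0.01]
[-0.34 -0.34 -0.05] [ 0.03 -0.03  0.01]
[-0.34 -0.34 -0.05] [ 0.03 -0.03  0.01]
[-0.34 -0.34 -0.05] [ 0.03 -0.03  0.01]
[-0.34 -0.34 -0.05] [ 0.03 -0.03  0.  ]
```

View pics/p_side.png

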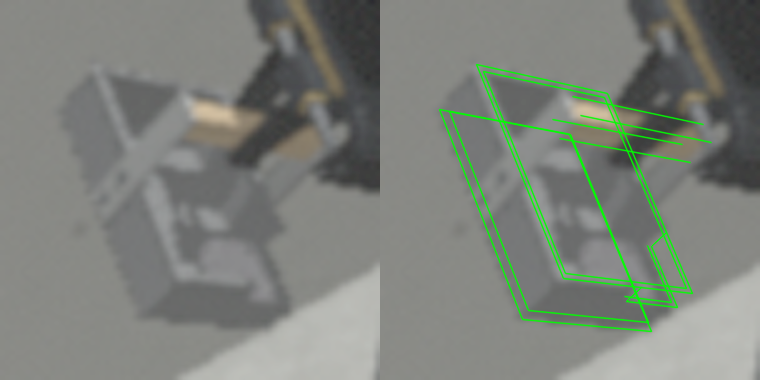

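Plates sit in the corner (side crop about (230,260)). Now the final corner tip and check.

```bash
python3 -m crank '-0.3 -0.3 -0.05 0.02 -0.02 0 1; -0.38 -0.38 -0.05 0.02 -0.02 0 1; -0.38 -0.38 -0.05 0.02 -0.02 0 1; -0.38 -0.38 -0.05 0.02 -0.02 0 1; -0.25 -0.25 0 0 0 0 1';python3 -m crank '0 0 0 0 0 0 1; 0 0 0 0 0 0 1; 0 0 0 0 0 0 1; 0 0 0 0 0 0 1'; python3 - <<'E'
from h import *
o=st(); snap('r'); print(np.abs(o['joint_velocities']).max())
M=R.from_quat(o['tool_rot']).as_matrix()
Rt=np.c_[M[:,1],M[:,0],-M[:,2]]
pos=np.array(o['position'])-M[:,2]*.0187-Rt[:,2]*.09
S=[]
for n in C:
    A=cv2.imread(f'pics/r_{n}_raw.png'); u=proj(C[n],[pos+Rt@np.array([-.05,-.03,.01])])[0]
    w,h=38,38; f=10
    x0,y0=int(u[0]-w/2),int(u[1]-h/2)
    Z=A[y0:y0+h,x0:x0+w].astype(float); Z=np.clip((Z-40)*2,0,255).astype(np.uint8)
    Z=cv2.resize(Z,None,fx=f,fy=f,interpolation=cv2.INTER_NEAREST)
    S.append(cv2.hconcat([Z,overlay(Z.copy(),C[n],pos,Rt,(x0,y0),f,(0,0,255),lines=plates())]))
    cv2.imwrite(f'pics/r_near_{n}.png',S[-1])
E
```

```text
time: 21.08
position: [0.3642, -0.3625, 0.4013]
tool_rot: [0.928, 0.246, 0.242, 0.14]
ft_force: [-0.8, 0.6, -4.3]
grip_width: 0.0133
time: 21.58
position: [0.3643, -0.3622, 0.4011]
tool_rot: [0.928, 0.246, 0.243, 0.139]
ft_force: [-0.4, 0.1, -3.8]
grip_width: 0.0137
t 21.575 q [-1.295  0.017  1.792  0.549  1.085 -0.443] p [ 0.3643 -0.3622  0.4011] f [-0.4  0.1 -3.8] m [ 0.21  0.72 -0.02] w 0.0137
tilt to -x 22.2 to -y 22.4
0.006403907336400792
```

View pics/r_near_top.png

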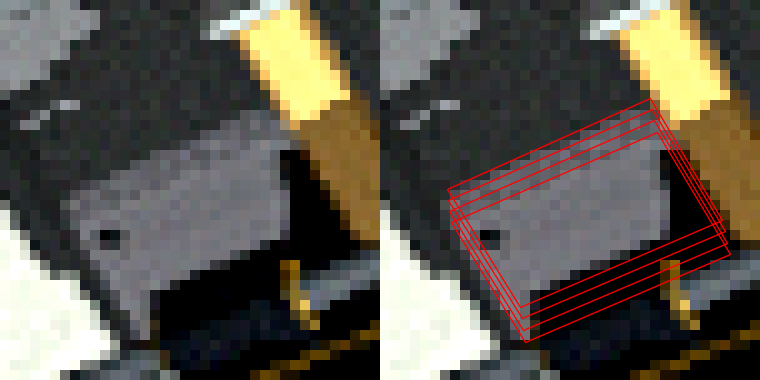

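View pics/r_near_side.png

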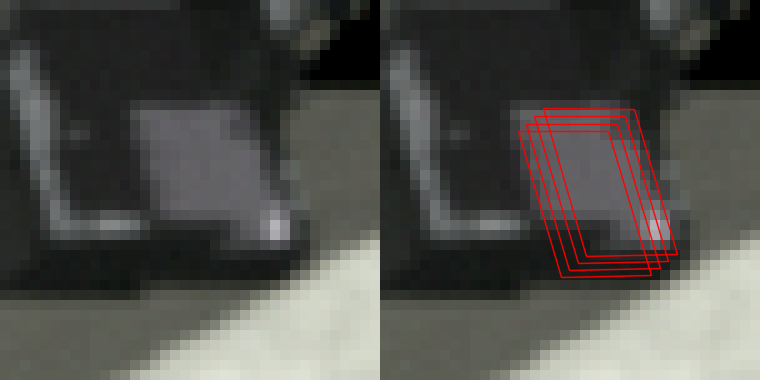

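View pics/r_side_raw.png

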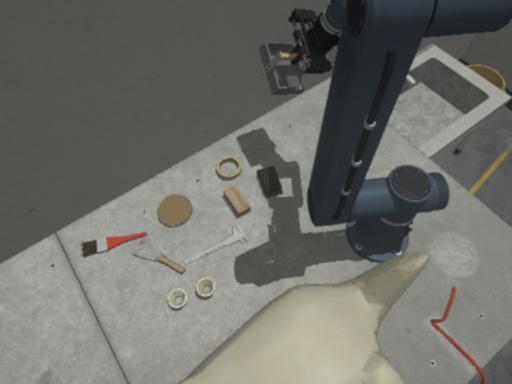

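```bash
python3 - <<'E'
from h import *
poses={'n':([.364,-.3575,.3911],[.93,.225,.2,.213]),'p':([.3631,-.3686,.4007],[.917,.265,.293,.049]),'r':([.3643,-.3622,.4011],[.928,.246,.243,.139])}
for t,(p,q) in poses.items():
    M=R.from_quat(q).as_matrix(); Rt=np.c_[M[:,1],M[:,0],-M[:,2]]
    pos=np.array(p)-M[:,2]*.0187-Rt[:,2]*.09
    n='side'; A=cv2.imread(f'pics/{t}_{n}_raw.png'); u=proj(C[n],[pos+Rt@np.array([-.02,0,.02])])[0]
    w,h=36,44; f=11
    x0,y0=int(u[0]-w/2),int(u[1]-h/2)
    Z=A[y0:y0+h,x0:x0+w].astype(float); Z=np.clip((Z-30)*2.2,0,255).astype(np.uint8)
    Z=cv2.resize(Z,None,fx=f,fy=f,interpolation=cv2.INTER_CUBIC)
    O=overlay(Z.copy(),C[n],pos,Rt,(x0,y0),f,(0,255,0)); O=overlay(O,C[n],pos,Rt,(x0,y0),f,(0,0,255),lines=plates())
    cv2.imwrite(f'pics/q_{t}.png',cv2.hconcat([Z,O]))
E
```

```text
(no output)
```

View pics/q_n.png

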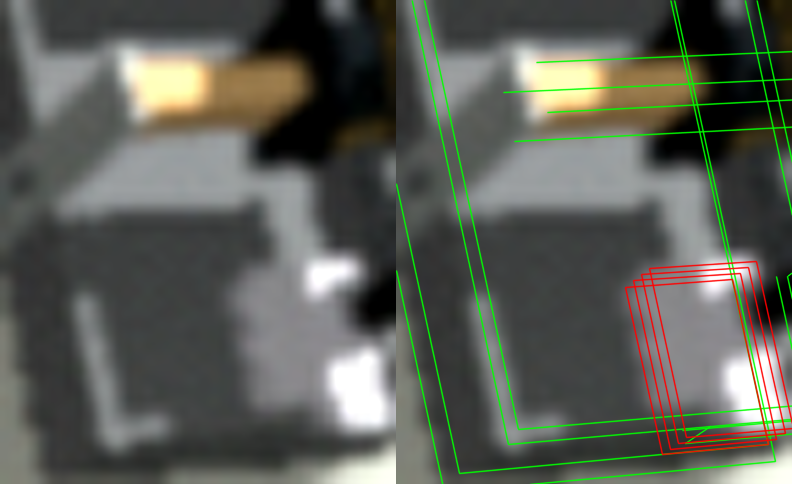

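View pics/q_p.png

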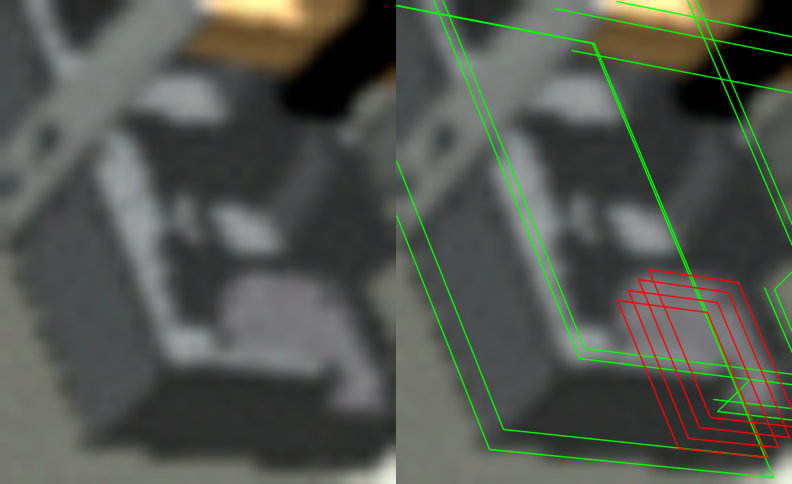

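View pics/q_r.png

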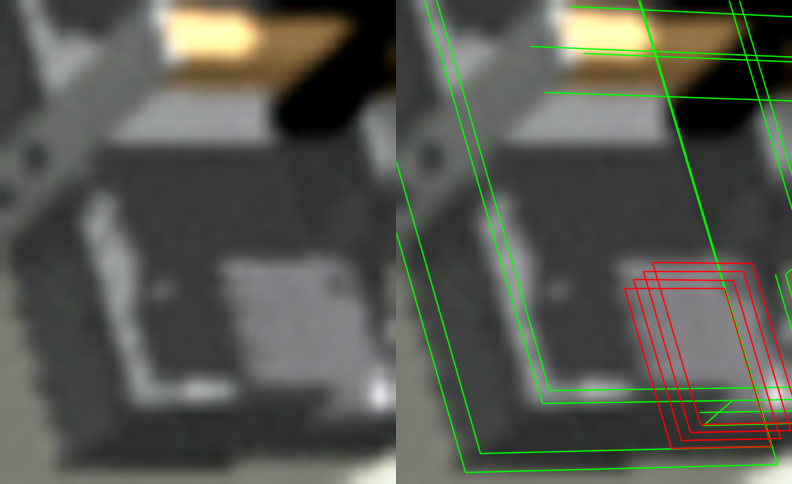

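```bash
python3 -c "
from h import *
plan([.365,-.365,.40],RT(-58,36,4),7)"
```

```text
[-0.35 -0.48 -0.24] [-0.01  0.01  0.01]
[-0.35 -0.48 -0.24] [-0.    0.01  0.01]
[-0.35 -0.48 -0.24] [-0.    0.01  0.01]
[-0.35 -0.48 -0.24] [-0.    0.01  0.01]
[-0.35 -0.48 -0.24] [-0.    0.01  0.01]
[-0.35 -0.48 -0.24] [-0.    0.01  0.01]
[-0.35 -0.48 -0.24] [-0.    0.01  0.01]
```

```bash
python3 -m crank '-0.35 -0.45 -0.2 0 0 0 1; -0.4 -0.52 -0.24 0 0 0 1; -0.4 -0.52 -0.24 0 0 0 1; -0.4 -0.52 -0.24 0 0 0 1; -0.4 -0.52 -0.24 0 0 0 1';python3 -m crank '-0.4 -0.52 -0.24 0 0 0 1; -0.35 -0.45 -0.2 0 0 0 1; 0 0 0 0 0 0 1; 0 0 0 0 0 0 1; 0 0 0 0 0 0 1'; python3 - <<'E'
from h import *
st(); snap('s'); detail('s',W=60,f=6);plan([.365,-.36,.40],RT(-60,4,34),11)
E
```

```text
time: 22.3
position: [0.3637, -0.3626, 0.4001]
tool_rot: [0.921, 0.253, 0.15, 0.257]
ft_force: [-0.8, -0.3, -4.7]
grip_width: 0.0134
time: 22.92
position: [0.3639, -0.3595, 0.3977]
tool_rot: [0.914, 0.253, 0.115, 0.296]
ft_force: [0.7, -1.0, -4.1]
grip_width: 0.0133
t 22.925 q [-1.039 -0.055  1.91   0.11   0.646 -0.074] p [ 0.3639 -0.3595  0.3977] f [ 0.7 -1.  -4.1] m [0.73 0.48 0.03] w 0.0133
tilt to -x 36.8 to -y 3.5
[0.57 0.52 0.21] [ 0.  0. -0.]
[0.57 0.52 0.21] [ 0.  0. -0.]
[0.57 0.52 0.21] [ 0.  0. -0.]
[0.57 0.52 0.21] [ 0.  0. -0.]
[0.57 0.52 0.21] [ 0.  0. -0.]
[0.57 0.52 0.21] [ 0.  0. -0.]
[0.57 0.52 0.21] [ 0.  0. -0.]
[0.57 0.52 0.21] [ 0.  0. -0.]
[0.57 0.52 0.21] [ 0.  0. -0.]
[0.57 0.52 0.21] [ 0.  0. -0.]
[0.57 0.52 0.21] [ 0.  0. -0.]
```

View pics/s_d_side.png

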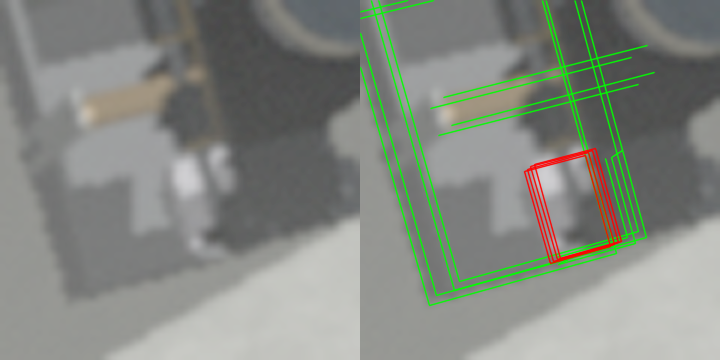

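View pics/s_d_top.png

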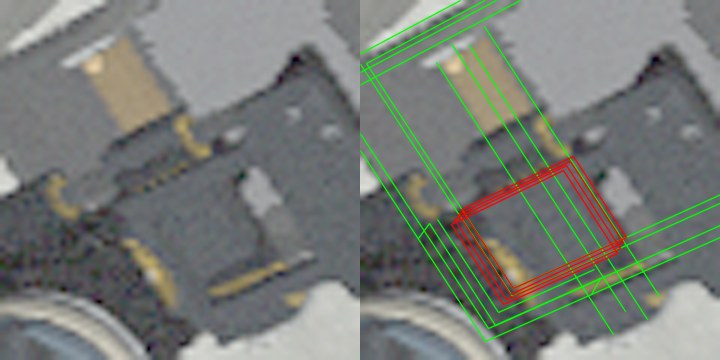

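```bash
python3 -m crank '0.45 0.4 0.2 0 0 0 1; 0.57 0.52 0.21 0 0 0 1; 0.57 0.52 0.21 0 0 0 1; 0.57 0.52 0.21 0 0 0 1; 0.57 0.52 0.21 0 0 0 1';python3 -m crank '0.57 0.52 0.21 0 0 0 1; 0.57 0.52 0.21 0 0 0 1; 0.57 0.52 0.21 0 0 0 1; 0.57 0.52 0.21 0 0 0 1; 0.57 0.52 0.21 0 0 0 1';python3 -m crank '0.57 0.52 0.21 0 0 0 1; 0.3 0.3 0.1 0 0 0 1; 0 0 0 0 0 0 1; 0 0 0 0 0 0 1; 0 0 0 0 0 0 1'; python3 - <<'E'
from h import *
st(); snap('u'); detail('u',W=60,f=6);plan([.3643,-.3622,.4011],R.from_quat([.928,.246,.243,.139]),8)
E
```

```text
time: 23.65
position: [0.3631, -0.361, 0.3987]
tool_rot: [0.935, 0.255, 0.197, 0.149]
ft_force: [-0.3, -0.5, -4.1]
grip_width: 0.0132
time: 24.28
position: [0.3609, -0.3693, 0.4005]
tool_rot: [0.929, 0.249, 0.273, -0.003]
ft_force: [0.3, 0.7, -4.3]
grip_width: 0.0135
time: 24.9
position: [0.3595, -0.3751, 0.4003]
tool_rot: [0.923, 0.245, 0.294, -0.046]
ft_force: [0.0, -0.4, -4.1]
grip_width: 0.0135
t 24.9 q [-1.377  0.203  1.592  0.59   1.508 -0.413] p [ 0.3595 -0.3751  0.4003] f [ 0.  -0.4 -4.1] m [-0.41  0.73 -0.03] w 0.0135
tilt to -x 3.5 to -y 34.4
[-0.45 -0.27 -0.15] [ 0.03 -0.03  0.01]
[-0.45 -0.27 -0.15] [ 0.03 -0.03  0.01]
[-0.45 -0.27 -0.15] [ 0.03 -0.03  0.01]
[-0.45 -0.27 -0.15] [ 0.03 -0.03  0.01]
[-0.45 -0.27 -0.15] [ 0.03 -0.03  0.01]
[-0.45 -0.27 -0.15] [ 0.03 -0.03  0.01]
[-0.45 -0.27 -0.15] [ 0.03 -0.03  0.  ]
[-0.45 -0.27 -0.15] [ 0.03 -0.03  0.  ]
```

View pics/u_d_side.png

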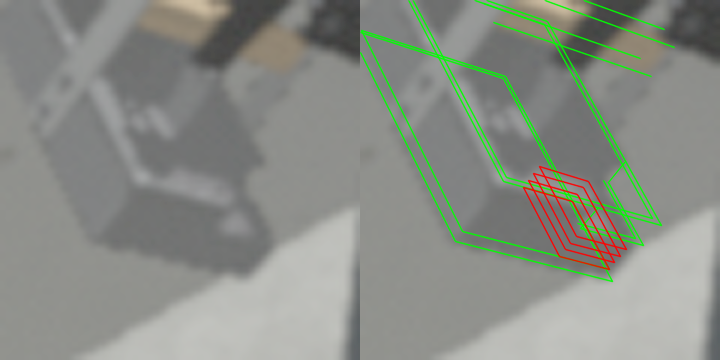

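View pics/u_d_top.png

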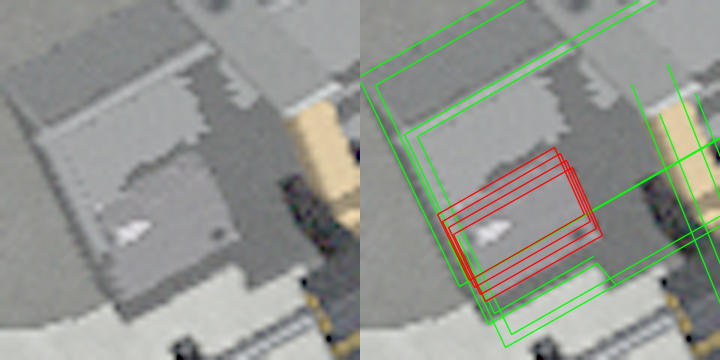

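```bash
python3 - <<'E'
from h import *
o=robot.get_obs(); M=R.from_quat(o['tool_rot']).as_matrix()
Rt=np.c_[M[:,1],M[:,0],-M[:,2]]
pos=np.array(o['position'])-M[:,2]*.0187-Rt[:,2]*.09
n='top';A=cv2.imread(f'pics/u_{n}_raw.png'); u=proj(C[n],[pos+Rt@np.array([-.05,-.03,.01])])[0]
w,h=34,34; f=11
x0,y0=int(u[0]-w/2),int(u[1]-h/2)
Z=A[y0:y0+h,x0:x0+w].astype(float); Z=np.clip((Z-30)*1.8,0,255).astype(np.uint8)
Z=cv2.resize(Z,None,fx=f,fy=f,interpolation=cv2.INTER_NEAREST)
O=overlay(Z.copy(),C[n],pos,Rt,(x0,y0),f); O=overlay(O,C[n],pos,Rt,(x0,y0),f,(0,0,255),lines=plates())
cv2.imwrite('pics/u_near.png',cv2.hconcat([Z,O]))
E
```

```text
(no output)
```

View pics/u_near.png

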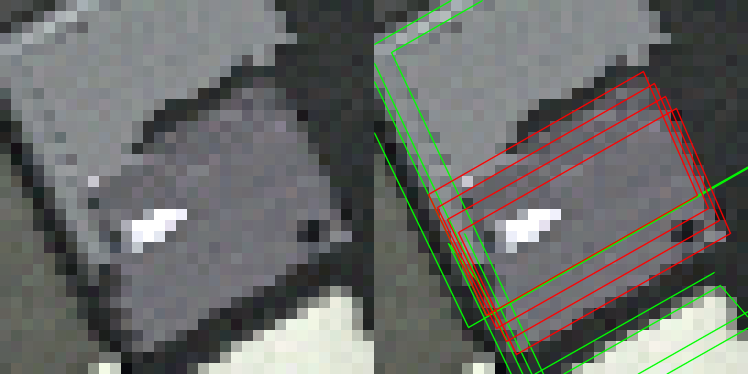

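```bash
python3 -m crank '-0.4 -0.22 -0.15 0.03 -0.03 0 1; -0.5 -0.3 -0.16 0.03 -0.03 0 1; -0.5 -0.3 -0.16 0.03 -0.03 0 1; -0.5 -0.3 -0.16 0.03 -0.03 0 1; -0.5 -0.3 -0.16 0.03 -0.03 0 1';python3 -m crank '-0.5 -0.3 -0.16 0.03 -0.03 0 1; -0.5 -0.3 -0.16 0.03 -0.03 0 1; -0.25 -0.13 -0.1 0 0 0 1; 0 0 0 0 0 0 1; 0 0 0 0 0 0 1';python3 -m crank '0 0 0 0 0 0 1; 0 0 0 0 0 0 1; 0 0 0 0 0 0 1; 0 0 0 0 0 0 1'; python3 - <<'E'
from h import *
o=st(); snap('v'); detail('v',W=60,f=6); print(np.abs(o['joint_velocities']).max())
E
```

```text
time: 25.62
position: [0.3614, -0.3652, 0.4028]
tool_rot: [0.929, 0.248, 0.262, 0.079]
ft_force: [-0.1, -0.6, -4.2]
grip_width: 0.0134
time: 26.25
position: [0.3624, -0.3573, 0.4032]
tool_rot: [0.926, 0.249, 0.244, 0.142]
ft_force: [-0.2, 0.3, -3.1]
grip_width: 0.0137
time: 26.75
position: [0.3623, -0.3584, 0.403]
tool_rot: [0.927, 0.248, 0.244, 0.142]
ft_force: [0.1, -0.2, -3.7]
grip_width: 0.0132
t 26.75 q [-1.3    0.006  1.8    0.554  1.088 -0.454] p [ 0.3623 -0.3584  0.403 ] f [ 0.1 -0.2 -3.7] m [ 0.2   0.72 -0.01] w 0.0132
tilt to -x 22.6 to -y 22.4
0.002238487165737243
```

View pics/v_d_side.png

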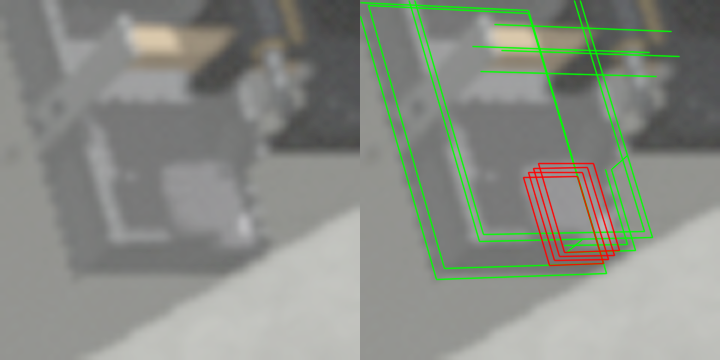

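View pics/v_d_top.png

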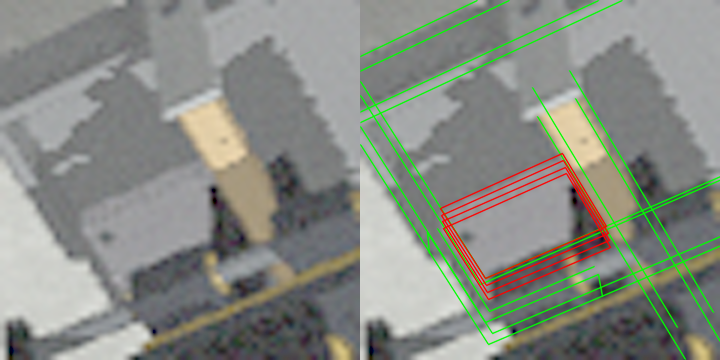

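The stack still sits at home and matches the predicted outline in both views. The tote is still, so I am handing in.

```bash
python3 -c "
from rig import robot
print(robot.hand_in())"
```

```text
the job is handed in; nothing more can be done
None
```

I picked the tote up by its handle at 60 N and lifted it clear. I tipped it at about 29–37° towards the low corner's -x wall, then its -y wall, then the corner, three times over. I handed in at about 27 s, with the tote held still in the air and tipped about 22° towards each wall (about 32° in all), its lowest point about 0.29 m above the bench.

**Plates:** In the last clear top view, tipped hard towards the -y wall, the stack showed as one squared block. It lay inside the outline I worked out for three plates at home, to about one pixel (2–3 mm). After the final tip, the top view still matched that outline to about a pixel, except for the far (+x) ends, which the handle bar hid.

**Check that disagreed:** In the side view, the stack's far (+x) end looked 1–2 pixels (about 3–7 mm) outside the outline. I put this down to overlay error, because the clear top view showed nothing sticking out. I could not count the three plates separately at this resolution.

**Other things on the bench:** None of them looked moved in a side picture at about 22 s; I did not measure this.

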